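Pack the cool box and set out the food carrier

ROBOT

A 7-joint arm with a two-finger parallel gripper is mounted at the origin on the work surface. World frame = base frame: x ahead of the robot, y to its left, z up, the work surface at z = 0. Lengths are in mm, angles in rad, forces in N, time in s.
With the tool pointing down it reaches from about 400 to 925 mm from the base axis. Payload 5.6 kg.
Tool frame: the origin (TCP) lies midway between the tips of the shut fingers; the grasp point (between the pads) lies 19 mm behind it; z points along the fingers, y is the line along which they close (so a half turn about z gives the same grasp; the last joint's range is limited). The gripper opens to 85 mm and grips with 20 to 120 N. Pads are 22 mm wide; open, the fingers measure 114 mm over their backs; the gripper's body (76 mm by 85 mm) begins 54 mm behind the grasp point. The pads swing forward as they close: fully open they stand 13 mm farther back than shut.
Start: joints at [-1.264, 0.468, -0.012, 1.603, 0.006, 1.071, -0.056], TCP at [222.802, 610.629, 231.29] pointing down, gripper open.
Joint ranges: [-2.53, 2.53], [-0.31, 2.02], [-1.57, 1.55], [0.28, 2.44], [-1.29, 4.43], [0.15, 1.84], [-2.92, 2.92]. Speed limits (rad/s): [2.57, 2.57, 3.14, 3.14, 3.14, 3.14, 3.14].

INTERFACE

Orientations are given as a 3x3 rotation matrix whose columns are the frame's x, y, z axes.
In Python, from workcell import * gives the robot as it stands.
- The arm moves only by the tool send_rows, never from a script. Its arguments are lists of equal length, an entry for each row: "fingers": the opening, from -1 (shut) to 1 (fully open); "dp": the shift along the tool's x, y, z in m, a list of three; "delta_rot": the turn, a rotation vector about the tool's x, y, z in degrees, a list of three. In form: {"fingers": [fingers, ...], "dp": [[dx, dy, dz], ...], "delta_rot": [[ax, ay, az], ...]}. A call has 1 to 10 rows; each row shifts and turns the commanded pose from where the row before left it, along the tool's axes as they then stand; what a row does not reach is not made up. A row lasts 1/8 s, in which the tool goes at most 62.5 mm and 10.7 degrees, less where a joint would pass 70% of its speed; a pose out of reach is approached as far as the arm can. A call with a gripper value outside its range is refused whole. The fingers move at their own pace and stop on an object; the grip force is fixed at half the most. Time passes only in rows, so rows that do not move let the fingers close. It gives the time, the measured TCP pose, the force, the opening and the grip force at its end, in the units of the state.
- sense(): the state, without advancing time (a new reading comes with each control period).
- capture(name): name is "side" or "top" or "wrist"; returns the picture (480x640x3 uint8, red, green, blue); there is no depth.
- camera_info(name): a dict with "K" (3x3 intrinsics, pixels), "camera_from_world" (4x4, takes a point from world to camera coordinates); the wrist camera has in their place "hand_eye" (4x4, takes a point from camera to tool coordinates, whose origin is the TCP and whose axes are the flange's). Camera axes: x right, y down, z forward; pixel columns grow to the right and rows downward; lengths in mm; the calibration is good to about 2 mm. A picture is of the moment at which its call begins: read the wrist's pose just before it. camera_info takes no time and is no camera call.
- finish_job(): hands the job in; it is judged then, once.
The state is a dict: "t": time; "qpos": joint angles; "joint_velocities": joint speeds; "joint_torque": joint torques, N m; "eef_pos": TCP position; "ee_rot": TCP orientation; "force": force on the tool from outside, world axes, zero at the start; "torque": the same for the moment, N m; "grip_width": finger opening in mm; "grasp_force": force on a finger pad.
Only numpy, scipy, OpenCV 4.12 (cv2) and the standard library are available. Lean on these libraries where they do the work, as an engineer would, in place of code of your own. Each camera call takes 0.05 s, during which the arm holds its last target. There are 200 camera calls.

TASK

Pack lunch for an outing: swing the cool box's latch out, open its lid right up, stand every orange-lidded jar and tin from the worktop upright on the floor inside it, then shut the lid fully and swing the latch back home. Also lift the steel food carrier off the warming plate and stand it in the middle of the round cork mat, ready to be carried out with the box. Leave the other kitchen things where they are.

Things in the scene. Friction and masses are not known exactly. Their poses are not given: they have to be found in the camera images.
- coolbox: Mint-green tub of a small cool box, fixed, 180 (its x) by 260 (y) by 105 mm high; walls and floor 8 mm, so inside it is one open space 164 x 244 x 97 mm deep, room for four packs in two rows (x +-43, y +-60 mm). Origin: centre of its underside; -x is the front (latch), +x the hinge side. With the lid shut its top is at 130 mm.
- lid (a joint): Angle of the cool box's white lid (a slab 184 x 264 x 25 mm, 182 mm from hinge to front edge), rad: 0 shut, 1.55 fully open (a stop, upright). The stiff hinge (about 0.36 N m of friction) keeps it wherever it is left. The latch holds it shut until swung out by more than about 0.4 rad.
- lid_handle (a point): Middle of the lid's grip: a round dark-green bar 14 mm thick, along the box's y, on two posts 100 mm apart (86 mm clear between them), 38 mm above the lid's top. With the lid shut it is at x -35, z 168 mm of the box frame; it turns about lid_hinge with the lid.
- lid_hinge (a point): Middle of the lid's hinge line, along the box's y, at x +90, z 105 mm of the box frame.
- latch (a joint): Angle of the latch (a steel bail lever), rad: 0 latched (bail upright against the box's front, its cross bar hooked over the lid's tongue), 0.95 fully swung out to the front and down. A stiff pivot (about 0.14 N m) keeps it wherever it is left.
- latch_grip (a point): Middle of the latch's grip: a round black bar 14 mm thick, along the box's y, between two steel arms (58 mm clear between them; 22 mm open below it, down to the cross bar that hooks the lid; with the latch out, push the bar home from outside). Latched it is 28 mm above the lid's top, at x -119.5, z 158 mm of the box frame; it turns on a 75 mm radius about latch_hinge.
- latch_hinge (a point): Middle of the latch's pivot line, along the box's y, at x -103, z 85 mm of the box frame.
- plate: Electric warming plate, fixed: a steel box 170 x 170 x 45 mm high with a flat black glass top, on which the food carrier stands. Origin: centre of its underside.
- mat: Round cork mat, 170 mm in diameter, 6 mm thick, fixed flat to the worktop. Origin: centre of its underside. It and the warming plate may change places.
- carrier: Round stainless-steel food carrier (stacking lunch pot with clamped lid), 110 mm in diameter (too wide to grasp), 112 mm high to the top of its lid, 0.5 to 0.8 kg. Origin: centre of its underside, z up. Its fixed stirrup handle rises from both sides (at y +-58 mm) to 173 mm.
- carrier_grip (a point): Middle of the carrier's handle: a black bar 16 mm wide and 16 mm high with a clear straight run of 80 mm along the carrier's y, 165 mm above its underside; 45 mm of free space between it and the lid.
- pack1: Lunch jar: dark red with a paper label, with a bright orange screw lid, a cylinder 62 mm in diameter and 76 mm tall, about 0.15 to 0.3 kg. Origin: centre of its underside, z up its axis. It stands upright on the worktop at the start; may be absent (None).
- pack2: Lunch tin: white with a blue band, with a bright orange screw lid, a cylinder 62 mm in diameter and 76 mm tall, about 0.15 to 0.3 kg. Origin: centre of its underside, z up its axis. It stands upright on the worktop at the start; may be absent (None).
- pack3: Lunch jar: dark red with a paper label, with a bright orange screw lid, a cylinder 62 mm in diameter and 76 mm tall, about 0.15 to 0.3 kg. Origin: centre of its underside, z up its axis. It stands upright on the worktop at the start; may be absent (None).
- pack4: Lunch tin: white with a blue band, with a bright orange screw lid, a cylinder 62 mm in diameter and 76 mm tall, about 0.15 to 0.3 kg. Origin: centre of its underside, z up its axis. It stands upright on the worktop at the start; may be absent (None).
- mill_grey: Bystander: grey spice mill, 56 mm in diameter, 158 mm tall. Origin: centre of its underside.
- mill_black: Bystander: black spice mill, 56 mm in diameter, 158 mm tall. Origin: centre of its underside.
- mug: Bystander: blue mug, 80 mm in diameter, 88 mm tall. Origin: centre of its underside.
- oil: Bystander: green oil bottle, 62 mm in diameter, 200 mm tall. Origin: centre of its underside.
- bowl: Bystander: white bowl, 124 mm in diameter, 50 mm high. Origin: centre of its underside.
- fruit0: Bystander: a green apple, 72 mm. Origin: at its underside.
- fruit1: Bystander: a green apple, 72 mm. Origin: at its underside.
Not all that is in view belongs to the job. Several things have the shape of the mat; the one meant has the colours described above.

How it is judged (in metres and radians):
On the way, in this order (a step that is already met when the one before it is completed fails the run):
1. the latch is swung out with the lid still shut (value of joint latch above 0.7 rad and value of joint lid below 0.1 rad), for 0.2 s.
2. the lid is opened right up (value of joint lid above 1.3 rad), for 0.2 s.
3. all jars and tins stand upright on the floor of the open box (x of pack1 in the frame of coolbox between -0.08 and 0.08 m and y of pack1 in the frame of coolbox between -0.12 and 0.12 m and z of each of pack1, pack2, pack3, pack4 in the frame of coolbox below 0.02 m and angle between each of pack1, pack2, pack3, pack4's own z axis and vertical below 0.2 rad and x of pack2 in the frame of coolbox between -0.08 and 0.08 m and y of pack2 in the frame of coolbox between -0.12 and 0.12 m and x of pack3 in the frame of coolbox between -0.08 and 0.08 m and y of pack3 in the frame of coolbox between -0.12 and 0.12 m and x of pack4 in the frame of coolbox between -0.08 and 0.08 m and y of pack4 in the frame of coolbox between -0.12 and 0.12 m and value of joint lid above 1 rad), for 0.2 s.
4. the lid is shut (value of joint lid below 0.04 rad), for 0.2 s.
5. the latch is swung home (value of joint latch below 0.12 rad and value of joint lid below 0.04 rad), for 0.2 s.
At the end, for the whole second after the job is handed in: Every jar and tin that is present stands upright (within 0.2 rad) on the floor inside the cool box; the lid is shut (under 0.04 rad) and the latch home (under 0.12 rad); the carrier stands still and upright (within 0.1 rad) on the cork mat, within 30 mm of its middle (all of step 5 and x of pack1 in the frame of coolbox between -0.08 and 0.08 m and y of pack1 in the frame of coolbox between -0.12 and 0.12 m and z of each of pack1, pack2, pack3, pack4 in the frame of coolbox below 0.02 m and angle between each of pack1, pack2, pack3, pack4's own z axis and vertical below 0.2 rad and x of pack2 in the frame of coolbox between -0.08 and 0.08 m and y of pack2 in the frame of coolbox between -0.12 and 0.12 m and x of pack3 in the frame of coolbox between -0.08 and 0.08 m and y of pack3 in the frame of coolbox between -0.12 and 0.12 m and x of pack4 in the frame of coolbox between -0.08 and 0.08 m and y of pack4 in the frame of coolbox between -0.12 and 0.12 m and horizontal distance between carrier and mat below 0.03 m and z of carrier in the frame of mat below 0.012 m and angle between carrier's own z axis and vertical below 0.1 rad and linear speed of carrier below 0.02 m/s); the robot touches nothing.
It fails at once if a bystander (mill, mug, oil bottle, bowl, apple) is moved more than 50 mm or tipped over (distance of any of mill_grey, mill_black, mug, oil, bowl, fruit0, fruit1 from where it was at the start of the episode above 0.05 m or angle between any of mill_grey, mill_black, mug, oil, bowl's own z axis and vertical above 0.6 rad).
Of pack1, pack2, pack3, pack4 only 2 to 4 are there at a start; the rules pass over those that are not, and their reading is None.
At some moment in a run one of pack1, pack2, pack3, pack4, carrier may be knocked a few centimetres aside while the robot is not near it.
Once in a run the grip may slacken for a moment while it holds something.
It also fails if it takes over 210 s, if anything falls off the work surface, if the arm or the gripper's body presses on something with over 40 N, if the wrist force passes 120 N, or if a joint passes its speed limit or range.

## Working session

There is one attempt and no reset: what is moved stays moved. The work goes in short steps, Python scripts to look and compute and a tool call to move; the robot and the scene stay as the last step left them, time stands still between calls to the robot, and variables do not carry over. Pictures are saved under pics/ and viewed, at most 17 in all, crops included, and the job is handed in when it is done.

Besides the shell and the picture viewer there is one more tool, called after ">>>" as name(argument=value, ...), one argument or row to a line, values as JSON. send_rows: Moves the arm, as the interface text tells. Its arguments: {"type":"object","properties":{"fingers":{"type":"array"},"dp":{"type":"array"},"delta_rot":{"type":"array"}},"required":["fingers","dp","delta_rot"]}

```bash
ls; mkdir -p pics; python3 - <<'E'
from workcell import *
import cv2,numpy as np
np.set_printoptions(precision=3,suppress=True)
s=sense();print(s)
for n in("side","top"):
    im=capture(n);cv2.imwrite(f"pics/{n}0.png",im[...,::-1]);print(n,camera_info(n))
print(camera_info("wrist"))
E
```

```text
pics
{'t': 0.0, 'qpos': array([-1.264,  0.468, -0.012,  1.604,  0.006,  1.071, -0.056]), 'joint_velocities': array([-0.001, -0.001, -0.001,  0.001,  0.001, -0.   , -0.   ]), 'joint_torque': array([ -0.   , -53.237,   0.021, -25.131,   0.011,   0.008,   0.   ]), 'eef_pos': array([222.631, 610.042, 230.306]), 'ee_rot': array([[-0.939,  0.343, -0.001],
       [ 0.343,  0.939, -0.002],
       [-0.   , -0.002, -1.   ]]), 'force': array([ 0.054, -0.201, -0.105]), 'torque': array([ 0.001,  0.004, -0.041]), 'grasp_force': 0.0, 'grip_width': 85.36388580724866}
side {'K': array([[521.545,   0.   , 318.222],
       [  0.   , 521.545, 240.395],
       [  0.   ,   0.   ,   1.   ]]), 'camera_from_world': array([[   0.954,   -0.301,    0.013, -520.061],
       [  -0.192,   -0.64 ,   -0.744,  133.427],
       [   0.232,    0.707,   -0.669, 1314.202],
       [   0.   ,    0.   ,    0.   ,    1.   ]])}
top {'K': array([[437.512,   0.   , 323.436],
       [  0.   , 437.512, 246.416],
       [  0.   ,   0.   ,   1.   ]]), 'camera_from_world': array([[  -0.   ,   -1.   ,   -0.004, -116.704],
       [  -0.978,    0.001,   -0.208,  528.617],
       [   0.208,    0.004,   -0.978, 1309.66 ],
       [   0.   ,    0.   ,    0.   ,    1.   ]])}
{'K': array([[338.483,   0.   , 326.942],
       [  0.   , 338.483, 246.819],
       [  0.   ,   0.   ,   1.   ]]), 'hand_eye': array([[   0.   ,   -0.955,   -0.298,   76.966],
       [   1.   ,    0.   ,    0.   ,    0.782],
       [  -0.   ,   -0.298,    0.955, -143.052],
       [   0.   ,    0.   ,    0.   ,    1.   ]])}
```

View pics/top0.png

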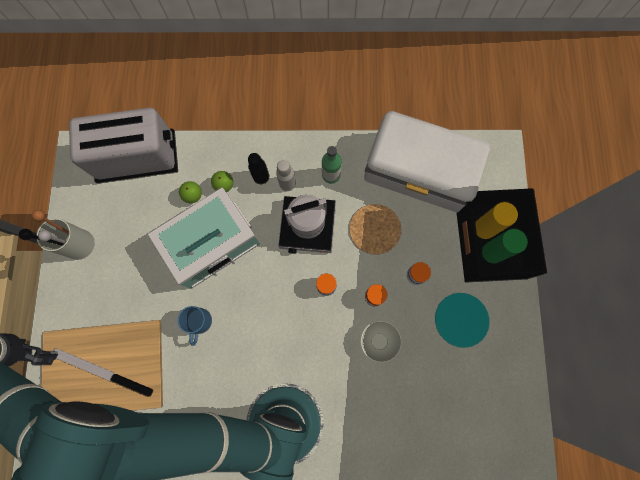

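View pics/side0.png

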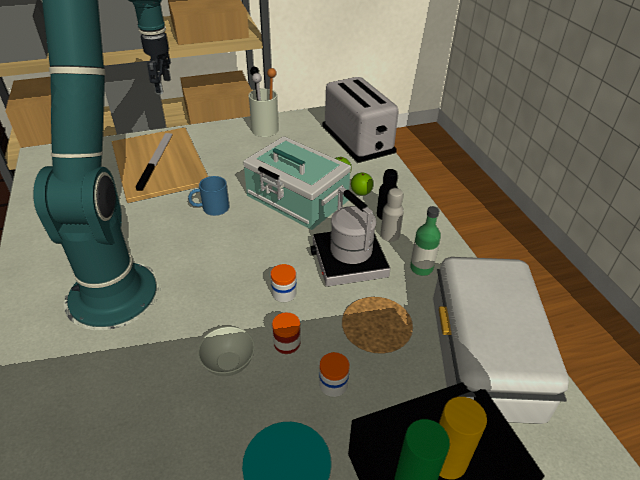

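The top view shows the cool box at (205,240), with its latch grip near (218,266) and lid handle near (200,242). The carrier is on the plate at (307,224) and the mat at (375,229).

- **Orange-lidded packs:** (327,284) white tin, (377,295) red jar, (420,272) white tin. The spice bottles at (495,220) and (510,245) are yellow and green, so they don't count.
- **Could be taken for the mat:** cork disc (375,229), teal disc (462,320), bowl (381,341). I choose the cork disc.
- **Could be taken for the box:** white bread bin (430,155), toaster (120,140). I choose the mint tub.

```bash
cat > h.py <<'E'
from workcell import *
import cv2,numpy as np
np.set_printoptions(precision=2,suppress=True)
def cam(n,s=None):
    c=camera_info(n);K=c["K"]
    if n=="wrist":
        T=np.eye(4);T[:3,:3]=s["ee_rot"];T[:3,3]=s["eef_pos"];W=T@c["hand_eye"]
    else: W=np.linalg.inv(c["camera_from_world"])
    return K,W
def ray(n,uv,s=None):
    K,W=cam(n,s);uv=np.atleast_2d(uv).astype(float)
    d=np.c_[(uv-K[:2,2])/[K[0,0],K[1,1]],np.ones(len(uv))]@W[:3,:3].T
    return W[:3,3],d/np.linalg.norm(d,axis=1)[:,None]
def onz(n,uv,z,s=None):
    o,d=ray(n,uv,s);return o+d*((z-o[2])/d[:,2])[:,None]
def tri(rs):
    A=0;b=0;P=[]
    for o,d in rs:
        M=np.eye(3)-np.outer(d[0],d[0]);A=A+M;b=b+M@o;P.append((M,o))
    x=np.linalg.solve(A,b);return x,[np.linalg.norm(M@(x-o)) for M,o in P]
def proj(n,p,s=None):
    K,W=cam(n,s);q=np.linalg.inv(W)@np.r_[p,1];q=K@q[:3];return q[:2]/q[2]
def blobs(im,lo,hi,amin=60):
    m=cv2.inRange(cv2.cvtColor(im,cv2.COLOR_RGB2HSV),np.array(lo),np.array(hi))
    n,l,st,c=cv2.connectedComponentsWithStats(m)
    return [(c[i],st[i],l==i) for i in range(1,n) if st[i,4]>=amin]
E
python3 - <<'E'
from h import *
T=cv2.imread("pics/top0.png")[...,::-1].copy();S=cv2.imread("pics/side0.png")[...,::-1].copy()
for n,im in(("top",T),("side",S)):
    for c,st,l in blobs(im,(3,190,110),(14,255,255)):
        print(n,"orange",c,st,onz(n,c,76)[0])
for nm,a,b in(("mint",(72,50,90),(92,150,255)),("cork",(8,70,60),(20,200,255))):
    for c,st,m in blobs(T,a,b,400):
        if st[1]<130 or st[1]>300 or st[0]<100:continue
        p=cv2.convexHull(np.argwhere(m)[:,::-1].astype(np.float32))[:,0]
        z=130 if nm=="mint" else 6
        P=onz("top",p,z)[:,:2].astype(np.float32);print(nm,c,st,cv2.minAreaRect(P),cv2.minEnclosingCircle(P) )
for nm,z,c in (("plate fl",45,(282,197)),("plate fr",45,(335,199)),("plate nl",45,(280,249)),("plate nr",45,(332,251)),("grey",158,(285,167)),("black",158,(256,158)),("oil",200,(331,152)),("bowl",50,(381,341)),("mug",88,(199,319)),("bread",150,(430,155)),("bin",60,(372,197)),("app",40,(222,181)),("app",40,(190,191))):print(nm,onz("top",c,z)[0])
big=lambda im,x,y,w,h:cv2.resize(im[y:y+h,x:x+w],(400,400),interpolation=cv2.INTER_CUBIC)
o=np.hstack([big(T,140,170,200,130)[:, :],big(S,230,120,170,170)])
cv2.imwrite("pics/crop1.png",o[...,::-1])
E
```

```text
top orange [420.32 271.77] [411 263  20  19 299] [ 445.15 -410.95   76.  ]
top orange [325.92 283.34] [317 274  19  20 307] [ 410.2  -124.68   76.  ]
top orange [376.49 294.12] [367 284  20  21 320] [ 377.55 -276.4    76.  ]
side orange [282.81 274.16] [271 264  25  21 416] [ 412.63 -131.83   76.  ]
side orange [285.51 324.21] [272 313  28  24 514] [ 379.36 -282.85   76.  ]
side orange [334.05 365.86] [320 353  29  27 627] [ 446.87 -417.     76.  ]
mint [198.44 232.21] [ 159  198   81   72 2719] ((555.4725341796875, 252.3098602294922), (128.00550842285156, 208.10687255859375), 34.20597457885742) ((554.336181640625, 251.33981323242188), 119.39935302734375)
cork [374.86 228.68] [ 349  204   53   51 2054] ((598.9872436523438, -284.8028259277344), (167.3422393798828, 167.60589599609375), 62.671844482421875) ((599.0189819335938, -284.8367919921875), 85.18977355957031)
plate fl [693.79  16.39  45.  ]
plate fr [ 686.73 -154.4    45.  ]
plate nl [522.62  19.37  45.  ]
plate nr [ 516.   -143.98   45.  ]
grey [750.22  -2.48 158.  ]
black [779.24  85.43 158.  ]
oil [ 779.2  -139.94  200.  ]
bowl [ 239.98 -289.32   50.  ]
mug [303.6 249.1  88. ]
bread [ 791.22 -440.66  150.  ]
bin [ 688.24 -271.9    60.  ]
app [750.53 213.86  40.  ]
app [716.43 316.28  40.  ]
```

View pics/crop1.png

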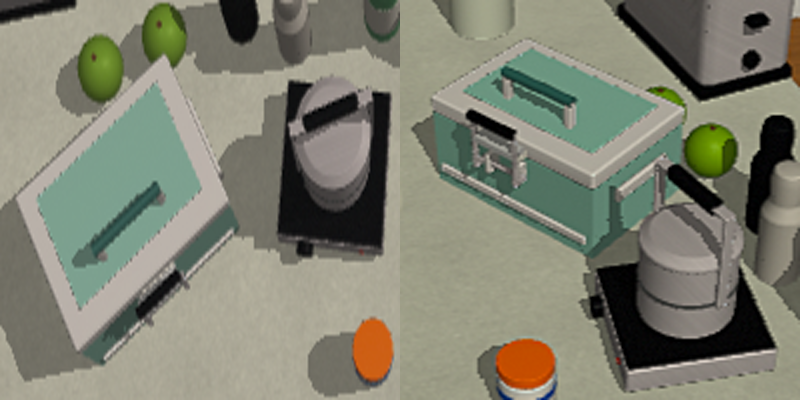

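The crops show the mint cool box with its dark latch grip on the near side (full-image top px about (220,265), side px about (268,173)) and the green lid handle in the middle. The carrier's handle bar runs nearly along world y. The three orange lids and the cork mat match the description. Next I'll triangulate the bars.

```bash
cat >> h.py <<'E'
YAW=np.deg2rad(34.2)
BX=np.array([np.cos(YAW),np.sin(YAW),0]);BY=np.array([-np.sin(YAW),np.cos(YAW),0])
BO=np.array([556.3,252.9,0.])
def tobox(p): d=np.asarray(p)-BO;return np.array([d@BX,d@BY,d[2]])
def tow(b): return BO+b[0]*BX+b[1]*BY+np.array([0,0,b[2]])
E
python3 - <<'E'
from h import *
def t(nm,a,b):
    x,e=tri([ray("top",a),ray("side",b)]);print(nm,x,tobox(x),e);return x
h1=t("hnd L",(180,253.8),(273.8,150.6));h2=t("hnd R",(218.5,231.1),(304.8,161.6))
l1=t("lat L",(208.5,271.4),(258.9,168.9));l2=t("lat R",(231,259.7),(278.4,177))
t("hnd",(199.3,242.5),(289.3,156.1));t("lat",(219.7,265.5),(268.6,173))
# carrier handle: crop coords
f=lambda x,y:(140+x/2,170+y/3.077);g=lambda x,y:(230+(x-400)/2.353,120+y/2.353)
t("car",f(330,110),g(694,189));t("carL",f(303,123),g(671,168));t("carR",f(357,97),g(720,210))
s=sense();print(s["eef_pos"],tobox(s["eef_pos"]),[tow(p) for p in((-119.5,0,158),(-35,0,168))])
E
```

```text
hnd L [493.37 296.89 150.33] [-27.32  71.76 150.33] [np.float64(6.283428983661729), np.float64(6.283428983661614)]
hnd R [555.37 183.18 172.01] [-39.96 -57.14 172.01] [np.float64(6.189182103816379), np.float64(6.1891821038163375)]
lat L [435.27 210.84 154.45] [-123.74   33.24  154.45] [np.float64(0.4029537273863183), np.float64(0.4029537273863973)]
lat R [471.53 145.95 162.31] [-130.23  -40.81  162.31] [np.float64(4.1679743657605055), np.float64(4.1679743657605)]
hnd [525.01 239.85 160.53] [-33.22   6.79 160.53] [np.float64(6.762095281296664), np.float64(6.762095281296848)]
lat [453.68 178.7  157.76] [-126.58   -3.69  157.76] [np.float64(2.3103301742747178), np.float64(2.310330174274646)]
car [614.48 -66.05 208.19] [-131.15 -296.5   208.19] [np.float64(1.171780786726492), np.float64(1.1717807867265746)]
carL [601.95 -28.43 210.83] [-120.38 -258.34  210.83] [np.float64(1.753272083771436), np.float64(1.7532720837716556)]
carR [ 628.03 -104.17  206.24] [-141.37 -335.64  206.24] [np.float64(1.6877630041451637), np.float64(1.6877630041449978)]
[222.67 610.12 230.39] [-75.15 482.98 230.39] [array([457.46, 185.73, 158.  ]), array([527.35, 233.23, 168.  ])]
```

>>> send_rows(
  fingers=[0,0,-1,-1],
  dp=[
    [0,0,-0.015],
    [0,0,-0.015],
    [0,0,-0.015],
    [0,0,-0.015],
  ],
  delta_rot=[
    [0,0,8.9],
    [0,0,8.9],
    [0,0,8.9],
    [0,0,9],
  ],
)

```text
t: 0.6
eef_pos: [222.7, 610.3, 291.2]
ee_rot: [[-0.559, 0.829, -0.0], [0.829, 0.559, -0.001], [-0.001, -0.001, -1.0]]
force: [-1.0, -0.1, 0.1]
grip_width: 12.1
grasp_force: 0.0
```

>>> send_rows(
  fingers=[-1,-1,-1,-1,-1,-1,-1,-1,-1,-1],
  dp=[
    [-0.048,0,0],
    [-0.048,0,0],
    [-0.048,0,0],
    [-0.048,0,0],
    [-0.048,0,0],
    [-0.048,0,0],
    [-0.048,0,0],
    [-0.048,0,0],
    [-0.048,0,0],
    [-0.048,0,0],
  ],
  delta_rot=[
    [0,0,0],
    [0,0,0],
    [0,0,0],
    [0,0,0],
    [0,0,0],
    [0,0,0],
    [0,0,0],
    [0,0,0],
    [0,0,0],
    [0,0,0],
  ],
)

```text
t: 1.85
eef_pos: [493.5, 212.5, 291.1]
ee_rot: [[-0.563, 0.826, -0.0], [0.826, 0.563, 0.0], [0.0, -0.0, -1.0]]
force: [0.4, -0.2, -0.6]
grip_width: -0.2
grasp_force: 0.0
```

```bash
python3 - <<'E'
from h import *
s=sense();im=capture("wrist");cv2.imwrite("pics/w1.png",im[...,::-1])
print(s["t"],s["qpos"],s["eef_pos"],tobox(s["eef_pos"]),s["ee_rot"]);np.save("w1.npy",[s["eef_pos"],*s["ee_rot"]])
print("exp latch",proj("wrist",tow((-119.5,0,158)),s),"handle",proj("wrist",tow((-35,0,168)),s))
for c in((-92,132),(-92,-132),(90,132),(90,-132)):print(c,proj("wrist",tow((*c,130)),s))
E
```

```text
1.85 [-0.77  0.22  0.36  1.83 -0.08  1.11  0.21] [493.46 212.49 291.11] [-74.69   1.9  291.11] [[-0.56  0.83 -0.  ]
 [ 0.83  0.56  0.  ]
 [ 0.   -0.   -1.  ]]
exp latch [273.91 238.96] handle [375.09 242.46]
(-92, 132) [305.62  73.09]
(-92, -132) [310.   353.25]
(90, 132) [529.85  73.43]
(90, -132) [484.39 353.47]
```

View pics/w1.png

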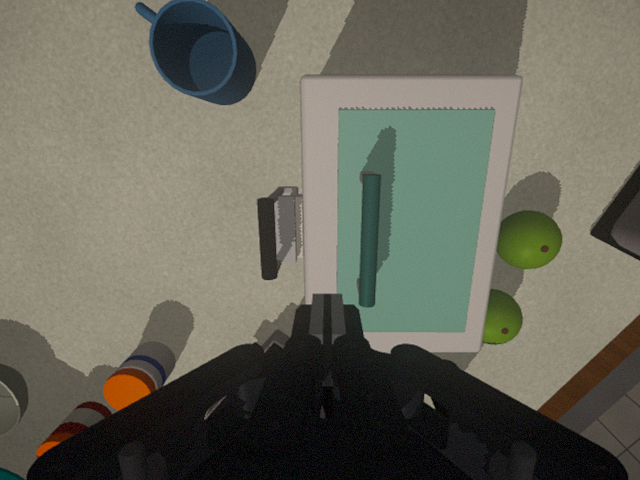

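The wrist view shows the latch grip at (268,238), the handle at (370,239) and the lid corners at (303,76) and (480,351). That is about 3 to 4 mm toward the box's front from my estimate, so I'll shift the origin. I'll swing the latch by pushing from behind the bar with the fingers shut.

>>> send_rows(
  fingers=[-1,-1,-1,-1,-1,-1],
  dp=[
    [0,-0.02,0.03],
    [0,0,0.04],
    [0,0,0.04],
    [0,0,0.03],
    [0,0,0.009],
    [0,0,0],
  ],
  delta_rot=[
    [0,0,0],
    [0,0,0],
    [0,0,0],
    [0,0,0],
    [0,0,0],
    [0,0,0],
  ],
)

```text
t: 2.65
eef_pos: [476.4, 202.6, 142.3]
ee_rot: [[-0.563, 0.827, -0.0], [0.827, 0.563, -0.0], [-0.0, -0.001, -1.0]]
force: [-0.1, 0.6, -0.2]
grip_width: -0.4
grasp_force: 0.0
```

>>> send_rows(
  fingers=[-1,-1,-1,-1,-1,-1,-1,-1,-1],
  dp=[
    [0,-0.009,0.001],
    [0,-0.009,0.001],
    [0,-0.008,0.002],
    [0,-0.007,0.002],
    [0,-0.007,0.004],
    [0,-0.006,0.006],
    [0,-0.006,0.005],
    [0,-0.002,0],
    [0,0,0],
  ],
  delta_rot=[
    [0,0,0],
    [0,0,0],
    [0,0,0],
    [0,0,0],
    [0,0,0],
    [0,0,0],
    [0,0,0],
    [0,0,0],
    [0,0,0],
  ],
)

```text
t: 3.78
eef_pos: [432.3, 172.6, 121.2]
ee_rot: [[-0.563, 0.827, 0.001], [0.827, 0.563, 0.001], [-0.0, 0.001, -1.0]]
force: [3.7, 2.6, -2.6]
grip_width: 0.2
grasp_force: 1.9
```

```bash
sed -i 's/BO=.*/BO=np.array([553.8,251.2,0.])/' h.py; python3 - <<'E'
from h import *
s=sense();print(s["t"],tobox(s["eef_pos"]),s["force"]);a=capture("side")
x=cv2.resize(a[110:260,200:400],(800,600),interpolation=cv2.INTER_CUBIC);cv2.imwrite("pics/s2.png",x[...,::-1])
E
```

```text
3.775 [-144.66    3.22  121.19] [ 3.71  2.61 -2.61]
```

View pics/s2.png

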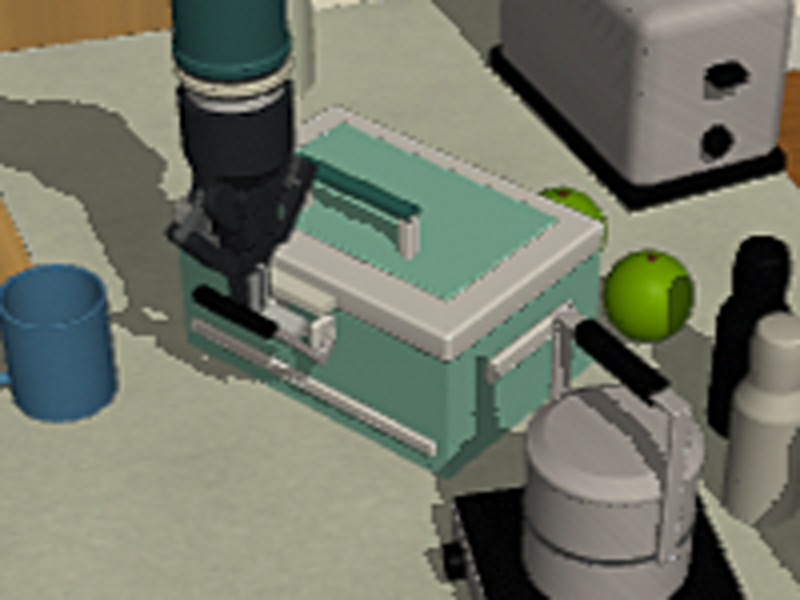

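>>> send_rows(
  fingers=[-1,-1,-1,-1,-1,-1,-1,-1,-1],
  dp=[
    [0,0,-0.025],
    [0,0,-0.025],
    [0,-0.023,0],
    [0,0,0.02],
    [0,0,0.01],
    [0,0,0.01],
    [0,0,0.01],
    [0,0,0],
    [0,0,0],
  ],
  delta_rot=[
    [0,0,0],
    [0,0,0],
    [0,0,0],
    [0,0,0],
    [0,0,0],
    [0,0,0],
    [0,0,0],
    [0,0,0],
    [0,0,0],
  ],
)

```text
t: 4.95
eef_pos: [412.2, 158.9, 120.9]
ee_rot: [[-0.563, 0.827, -0.002], [0.827, 0.563, -0.001], [0.0, -0.002, -1.0]]
force: [-3.2, -2.6, 4.6]
grip_width: 0.1
grasp_force: 2.2
```

>>> send_rows(
  fingers=[-1,-1,0.3,0.3,0.3,0.3,0.3],
  dp=[
    [0,0,-0.05],
    [0,0,-0.055],
    [-0.003,0.045,0],
    [0,0.044,0],
    [0,0.044,0],
    [0,0,0],
    [0,0,0],
  ],
  delta_rot=[
    [0,0,0],
    [0,0,0],
    [0,0,0],
    [0,0,0],
    [0,0,0],
    [0,0,0],
    [0,0,0],
  ],
)

```text
t: 5.82
eef_pos: [523.9, 231.1, 225.4]
ee_rot: [[-0.563, 0.827, -0.001], [0.827, 0.563, -0.001], [-0.0, -0.002, -1.0]]
force: [0.4, -0.1, -0.5]
grip_width: 55.4
grasp_force: 0.0
```

```bash
python3 - <<'E'
from h import *
s=sense();print(s["t"],tobox(s["eef_pos"]),s["force"],s["qpos"]);a=capture("side");b=capture("wrist")
x=cv2.resize(a[110:260,200:300],(400,600),interpolation=cv2.INTER_CUBIC)
cv2.imwrite("pics/s3.png",np.hstack([x,cv2.resize(b,(400,300))[:,:][np.r_[0:300,[0]*300]]])[...,::-1])
for b in((-119.5,0,158),(-35,0,168)):print(proj("wrist",tow(b),s)*.625)
E
```

```text
5.825 [-36.     0.19 225.44] [ 0.42 -0.05 -0.48] [-0.77  0.35  0.37  1.82 -0.15  1.    0.26]
[125.41 164.8 ]
[205.2  168.33]
```

View pics/s3.png

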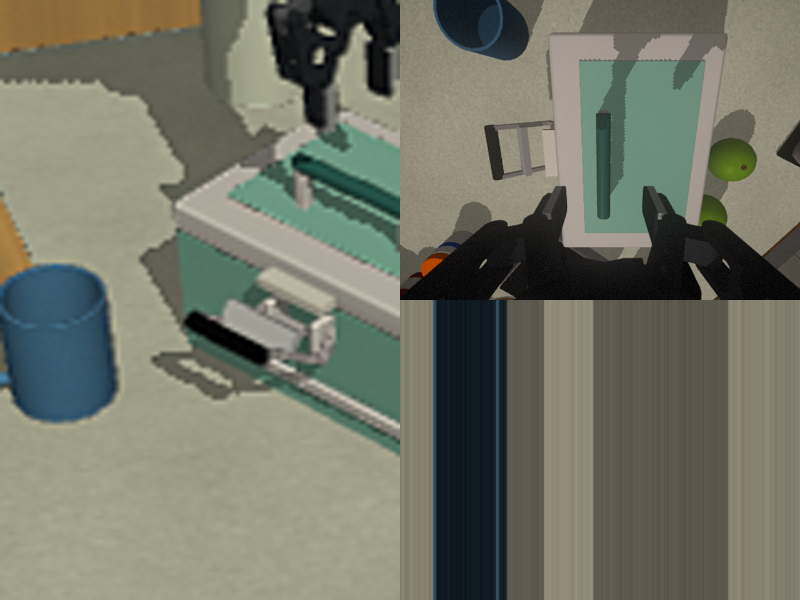

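The latch is out (bar low at crop (225,335)), and the handle sits between the open fingers at (603,166). I'll go down and grip it.

>>> send_rows(
  fingers=[0.3,0.3,0.3,-1,-1,-1,-1],
  dp=[
    [0.002,-0.001,0.03],
    [0,0,0.03],
    [0,0,0.011],
    [0,0,0],
    [0,0,0],
    [0,0,0],
    [0,0,0],
  ],
  delta_rot=[
    [0,0,0],
    [0,0,0],
    [0,0,0],
    [0,0,0],
    [0,0,0],
    [0,0,0],
    [0,0,0],
  ],
)

```text
t: 6.8
eef_pos: [521.7, 231.9, 156.7]
ee_rot: [[-0.563, 0.827, -0.002], [0.827, 0.563, -0.0], [0.001, -0.002, -1.0]]
force: [-4.7, -3.2, 7.6]
grip_width: 11.5
grasp_force: 58.5
```

```bash
cat >> h.py <<'E'
def lidrow(th,tilt,off=0.,r=(-125.,63.)):
    """TCP (box x,z) gripping the handle with lid angle th, tool tilted by tilt (deg) with the lid; off = TCP past bar"""
    c,s=np.cos(th),np.sin(th);t=np.deg2rad(tilt)
    p=np.array([90+r[0]*c+r[1]*s,105-r[0]*s+r[1]*c])
    return p+off*np.array([-np.sin(t),-np.cos(t)])
def lidplan(ths,tilts,off):
    P=[lidrow(a,b,off) for a,b in zip(ths,tilts)]
    for i in range(1,len(P)):
        d=P[i]-P[i-1];t=np.deg2rad(tilts[i-1])
        y=d@[np.cos(t),-np.sin(t)];z=d@[-np.sin(t),-np.cos(t)]
        print(f"th {ths[i]:.2f} p {P[i]} dy {y/1000:.4f} dz {z/1000:.4f} rot {tilts[i]-tilts[i-1]:.1f}")
E
python3 - <<'E'
from h import *
s=sense();print(s["grip_width"],s["grasp_force"],s["force"],tobox(s["eef_pos"]))
n=19;ths=np.linspace(0,1.52,n);lidplan(ths,np.linspace(0,45,n),14)
E
```

```text
11.450251286058267 58.49525213241577 [-4.69 -3.19  7.58] [-37.38   2.12 156.7 ]
th 0.08 p [-29.85 164.33] dy 0.0051 dz -0.0103 rot 2.5
th 0.17 p [-23.85 174.17] dy 0.0056 dz -0.0101 rot 2.5
th 0.25 p [-17.05 183.44] dy 0.0060 dz -0.0098 rot 2.5
th 0.34 p [ -9.49 192.08] dy 0.0064 dz -0.0096 rot 2.5
th 0.42 p [ -1.24 200.02] dy 0.0067 dz -0.0093 rot 2.5
th 0.51 p [  7.65 207.22] dy 0.0071 dz -0.0090 rot 2.5
th 0.59 p [ 17.11 213.62] dy 0.0075 dz -0.0086 rot 2.5
th 0.68 p [ 27.06 219.17] dy 0.0078 dz -0.0083 rot 2.5
th 0.76 p [ 37.44 223.85] dy 0.0082 dz -0.0079 rot 2.5
th 0.84 p [ 48.16 227.6 ] dy 0.0085 dz -0.0076 rot 2.5
th 0.93 p [ 59.16 230.42] dy 0.0088 dz -0.0072 rot 2.5
th 1.01 p [ 70.33 232.28] dy 0.0091 dz -0.0068 rot 2.5
th 1.10 p [ 81.61 233.17] dy 0.0093 dz -0.0064 rot 2.5
th 1.18 p [ 92.91 233.08] dy 0.0096 dz -0.0060 rot 2.5
th 1.27 p [104.15 232.02] dy 0.0098 dz -0.0056 rot 2.5
th 1.35 p [115.25 230.  ] dy 0.0100 dz -0.0051 rot 2.5
th 1.44 p [126.11 227.03] dy 0.0102 dz -0.0047 rot 2.5
th 1.52 p [136.67 223.14] dy 0.0104 dz -0.0043 rot 2.5
```

>>> send_rows(
  fingers=[-1,-1,-1,-1,-1,-1,-1,-1,-1],
  dp=[
    [0,0.005,-0.01],
    [0,0.0055,-0.01],
    [0,0.006,-0.01],
    [0,0.0065,-0.0095],
    [0,0.0065,-0.0095],
    [0,0.007,-0.009],
    [0,0.0075,-0.0085],
    [0,0.008,-0.0085],
    [0,0.008,-0.008],
  ],
  delta_rot=[
    [2.5,0,0],
    [2.5,0,0],
    [2.5,0,0],
    [2.5,0,0],
    [2.5,0,0],
    [2.5,0,0],
    [2.5,0,0],
    [2.5,0,0],
    [2.5,0,0],
  ],
)

```text
t: 7.92
eef_pos: [580.1, 271.7, 227.1]
ee_rot: [[-0.562, 0.761, -0.323], [0.827, 0.517, -0.219], [0.0, -0.391, -0.921]]
force: [-7.3, -4.7, 1.1]
grip_width: 11.7
grasp_force: 59.7
```

```bash
python3 - <<'E'
from h import *
s=sense();print(s["t"],tobox(s["eef_pos"]),s["force"],s["qpos"],s["grip_width"]);a=capture("side")
x=cv2.resize(a[60:260,200:400],(600,600),interpolation=cv2.INTER_CUBIC)
cv2.imwrite("pics/s4.png",x[...,::-1])
E
```

```text
7.925 [ 33.28   2.12 227.05] [-7.29 -4.72  1.11] [-0.73  0.7   0.37  1.33 -0.16  1.55  0.24] 11.685914944033014
```

View pics/s4.png

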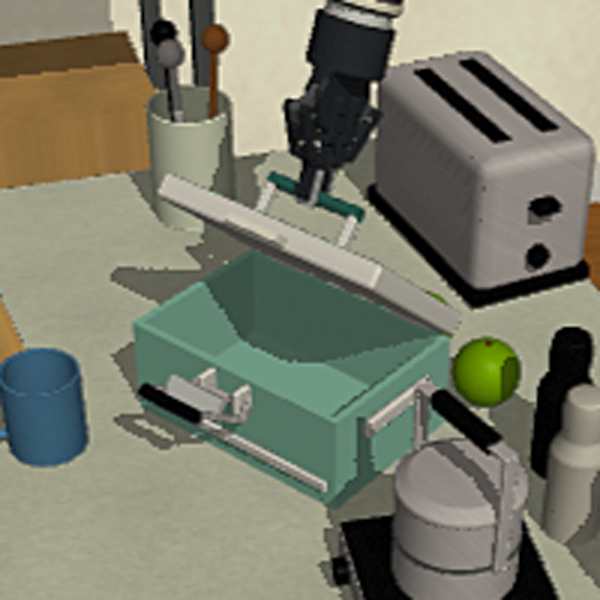

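The lid is about half open and the handle is held (crop (315,195)). I'll carry on with less tilt to stay inside joint 6's range.

```bash
python3 - <<'E'
from h import *
n=10;lidplan(np.linspace(.76,1.5,n),np.linspace(22.5,31.5,n),12)
E
```

```text
th 0.84 p [ 49.   229.21] dy 0.0086 dz -0.0074 rot 1.0
th 0.92 p [ 60.03 231.81] dy 0.0091 dz -0.0068 rot 1.0
th 1.01 p [ 71.24 233.49] dy 0.0095 dz -0.0062 rot 1.0
th 1.09 p [ 82.54 234.22] dy 0.0099 dz -0.0055 rot 1.0
th 1.17 p [ 93.85 234.02] dy 0.0102 dz -0.0049 rot 1.0
th 1.25 p [105.11 232.87] dy 0.0105 dz -0.0042 rot 1.0
th 1.34 p [116.22 230.8 ] dy 0.0108 dz -0.0035 rot 1.0
th 1.42 p [127.12 227.8 ] dy 0.0110 dz -0.0028 rot 1.0
th 1.50 p [137.73 223.91] dy 0.0111 dz -0.0020 rot 1.0
```

>>> send_rows(
  fingers=[-1,-1,-1,-1,-1,-1,-1,-1,-1,-1],
  dp=[
    [0,0.0085,-0.0075],
    [0,0.009,-0.007],
    [0,0.0095,-0.006],
    [0,0.01,-0.0055],
    [0,0.01,-0.005],
    [0,0.0105,-0.004],
    [0,0.011,-0.0035],
    [0,0.011,-0.003],
    [0,0.011,-0.002],
    [0,0,0],
  ],
  delta_rot=[
    [1,0,0],
    [1,0,0],
    [1,0,0],
    [1,0,0],
    [1,0,0],
    [1,0,0],
    [1,0,0],
    [1,0,0],
    [1,0,0],
    [0,0,0],
  ],
)

```text
t: 9.22
eef_pos: [660.2, 326.4, 229.7]
ee_rot: [[-0.566, 0.725, -0.392], [0.825, 0.494, -0.276], [-0.007, -0.48, -0.877]]
force: [14.0, 7.9, 41.8]
grip_width: 11.5
grasp_force: 65.4
```

```bash
python3 - <<'E'
from h import *
s=sense();print(s["t"],tobox(s["eef_pos"]),s["force"],s["qpos"],s["grip_width"]);a=capture("side")
x=cv2.resize(a[60:260,200:400],(600,600),interpolation=cv2.INTER_CUBIC)
cv2.imwrite("pics/s5.png",x[...,::-1])
E
```

```text
9.225 [130.24   2.41 229.7 ] [14.04  7.95 41.85] [-0.6   0.95  0.19  0.85 -0.08  1.84  0.15] 11.525654866841892
```

View pics/s5.png

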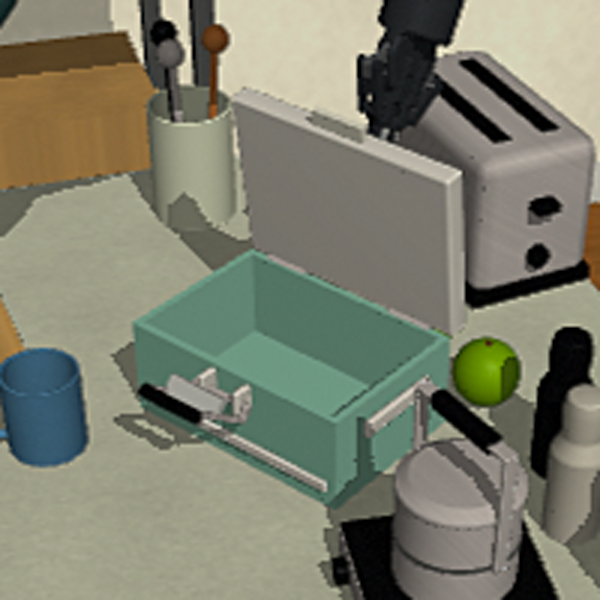

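>>> send_rows(
  fingers=[-0.35,-0.35,-0.35,-0.35,-0.3,0.5,1,1,1],
  dp=[
    [0,0,0],
    [0,0,0],
    [0,0.002,-0.015],
    [0,0.002,-0.02],
    [0,0,-0.03],
    [0,0,-0.04],
    [0,0,-0.04],
    [0,0,-0.02],
    [0,0,0],
  ],
  delta_rot=[
    [0,0,0],
    [0,0,0],
    [-1,0,0],
    [-1,0,0],
    [-4,0,0],
    [-8,0,0],
    [-9,0,0],
    [-8,0,0],
    [0,0,0],
  ],
)

```text
t: 10.4
eef_pos: [699.0, 354.8, 366.6]
ee_rot: [[-0.564, 0.825, 0.032], [0.826, 0.564, 0.016], [-0.005, 0.035, -0.999]]
force: [0.8, 0.1, -0.5]
grip_width: 85.5
grasp_force: 0.0
```

```bash
python3 - <<'E'
from h import *
s=sense();print(s["t"],s["eef_pos"],tobox(s["eef_pos"]),s["force"],s["qpos"],s["ee_rot"])
a=capture("top")
for c,st,l in blobs(a,(3,190,110),(14,255,255)):print(c,st,onz("top",c,76)[0])
cv2.imwrite("pics/t6.png",a[...,::-1])
E
```

```text
10.4 [699.04 354.76 366.57] [178.34   4.01 366.57] [ 0.81  0.07 -0.46] [-0.61  0.62  0.18  1.07 -0.1   1.43  0.15] [[-0.56  0.83  0.03]
 [ 0.83  0.56  0.02]
 [-0.01  0.03 -1.  ]]
[420.21 271.85] [411 263  20  19 304] [ 444.9 -410.6   76. ]
[325.92 283.34] [317 274  19  20 307] [ 410.2  -124.68   76.  ]
[376.47 294.14] [367 284  20  21 319] [ 377.5  -276.32   76.  ]
```

View pics/t6.png

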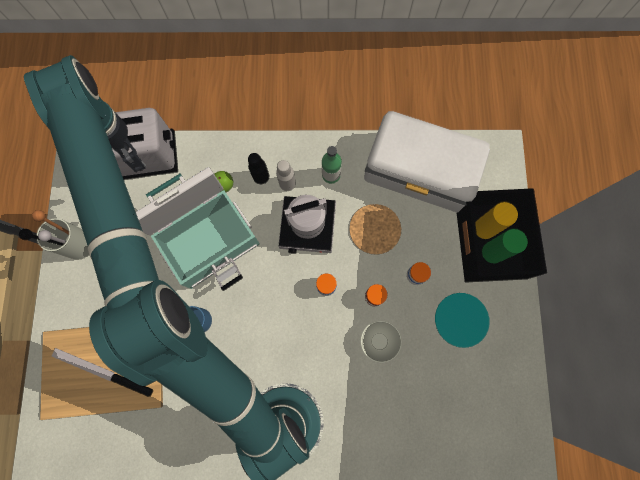

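The lid is right up, and all three packs are still at the pixels found before ((326,283), (376,294), (420,272)). The mat (375,229) and carrier (305,215) haven't moved. I'll go to the first tin.

>>> send_rows(
  fingers=[1,1,1,1,1,1,1,1,1,1],
  dp=[
    [-0.023,-0.05,0],
    [-0.026,-0.057,0],
    [-0.026,-0.057,0],
    [-0.026,-0.057,0],
    [-0.026,-0.057,0],
    [-0.026,-0.057,0.01],
    [-0.026,-0.057,0.03],
    [-0.026,-0.057,0.03],
    [-0.026,-0.057,0.03],
    [0,0,0.05],
  ],
  delta_rot=[
    [2,0,0],
    [0,0,0],
    [0,0,0],
    [0,0,0],
    [0,0,0],
    [0,0,0],
    [0,0,0],
    [0,0,0],
    [0,0,0],
    [0,0,0],
  ],
)

```text
t: 11.7
eef_pos: [422.0, -108.3, 222.4]
ee_rot: [[-0.559, 0.829, -0.003], [0.829, 0.559, -0.01], [-0.006, -0.008, -1.0]]
force: [0.6, 1.3, 0.3]
grip_width: 85.3
grasp_force: 0.0
```

```bash
cat >> h.py <<'E'
def go(p,s=None):
    "tool-frame shift (m) to world point p"
    s=s or sense();return s["ee_rot"].T@(np.asarray(p,float)-s["eef_pos"])/1000
E
python3 - <<'E'
from h import *
s=sense();im=capture("wrist");cv2.imwrite("pics/w7.png",im[...,::-1])
print(s["t"],s["eef_pos"],s["ee_rot"],s["qpos"])
for c,st,l in blobs(im,(3,190,80),(14,255,255),200):print(c,st,onz("wrist",c,76,s)[0])
print(go((410,-125,120),s))
E
```

```text
11.7 [ 421.99 -108.35  222.37] [[-0.56  0.83 -0.  ]
 [ 0.83  0.56 -0.01]
 [-0.01 -0.01 -1.  ]] [-0.19  0.1   0.38  2.13 -0.04  0.92  0.81]
[309.28 238.33] [ 276  206   68   66 3468] [ 411.5  -122.74   76.  ]
[182.  324.2] [167 310  37  36 402] [ 356.69 -264.81   76.  ]
[-0.01 -0.02  0.1 ]
```

>>> send_rows(
  fingers=[1,1,1,1,1,1,-1,-1,-1,-1],
  dp=[
    [-0.007,-0.018,0.03],
    [0,0,0.045],
    [0,0,0.045],
    [0,0,0.04],
    [0,0,0.027],
    [0,0,0],
    [0,0,0],
    [0,0,0],
    [0,0,0],
    [0,0,0],
  ],
  delta_rot=[
    [0.5,0,0],
    [0,0,0],
    [0,0,0],
    [0,0,0],
    [0,0,0],
    [0,0,0],
    [0,0,0],
    [0,0,0],
    [0,0,0],
    [0,0,0],
  ],
)

```text
t: 13.0
eef_pos: [410.2, -123.0, 36.7]
ee_rot: [[-0.565, 0.825, -0.009], [0.825, 0.565, -0.014], [-0.006, -0.016, -1.0]]
force: [-0.6, 0.9, 7.0]
grip_width: 60.8
grasp_force: 65.4
```

>>> send_rows(
  fingers=[-1,-1,-1,-1,-1,-1],
  dp=[
    [0,0,-0.03],
    [0,0,-0.045],
    [0,0,-0.05],
    [0,0,-0.05],
    [0,0,-0.02],
    [0,0,0],
  ],
  delta_rot=[
    [0,0,0],
    [0,0,0],
    [0,0,0],
    [0,0,0],
    [0,0,0],
    [0,0,0],
  ],
)

```text
t: 13.75
eef_pos: [411.9, -120.2, 231.9]
ee_rot: [[-0.565, 0.825, -0.008], [0.825, 0.565, -0.014], [-0.006, -0.015, -1.0]]
force: [-0.1, 0.2, -3.1]
grip_width: 60.8
grasp_force: 65.9
```

```bash
python3 - <<'E'
from h import *
s=sense();print(s["t"],s["eef_pos"],s["ee_rot"],s["grip_width"],s["force"],tobox(s["eef_pos"]))
print(go(tow((-12,-78,s["eef_pos"][2])),s))
E
```

```text
13.75 [ 411.89 -120.21  231.87] [[-0.57  0.82 -0.01]
 [ 0.82  0.57 -0.01]
 [-0.01 -0.01 -1.  ]] 60.82798000473205 [-0.07  0.23 -3.14] [-326.13 -227.42  231.87]
[ 0.15  0.31 -0.01]
```

>>> send_rows(
  fingers=[-1,-1,-1,-1,-1,-1,-1,-1,-1],
  dp=[
    [0.015,0.03,0],
    [0.022,0.046,0],
    [0.022,0.046,0],
    [0.022,0.046,0],
    [0.022,0.046,0],
    [0.022,0.046,0],
    [0.015,0.034,0],
    [0.009,0.02,0],
    [0,0,0],
  ],
  delta_rot=[
    [-0.9,0,0],
    [0,0,0],
    [0,0,0],
    [0,0,0],
    [0,0,0],
    [0,0,0],
    [0,0,0],
    [0,0,0],
    [0,0,0],
  ],
)

```text
t: 14.88
eef_pos: [585.1, 181.5, 225.7]
ee_rot: [[-0.567, 0.824, -0.003], [0.824, 0.567, -0.006], [-0.003, -0.006, -1.0]]
force: [-0.6, -0.8, -2.8]
grip_width: 60.7
grasp_force: 65.9
```

```bash
python3 - <<'E'
from h import *
s=sense();print(s["t"],s["eef_pos"],s["ee_rot"][:,2],s["grip_width"],s["force"],tobox(s["eef_pos"]))
a=capture("side");cv2.imwrite("pics/s8.png",cv2.resize(a[60:260,200:400],(600,600),interpolation=cv2.INTER_CUBIC)[...,::-1])
E
```

```text
14.875 [585.12 181.48 225.74] [-0.   -0.01 -1.  ] 60.73074828877214 [-0.56 -0.8  -2.76] [-13.28 -75.27 225.74]
```

View pics/s8.png

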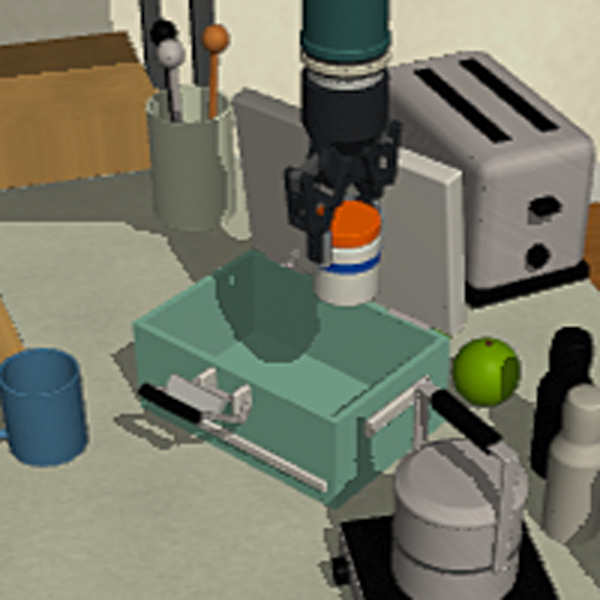

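The tin is held upright over the box (crop (347,255)). I'll lower it, release, and go on to the red jar.

>>> send_rows(
  fingers=[-1,-1,-1,-1,-1,-1,-1],
  dp=[
    [-0.003,0,0.03],
    [0,0,0.04],
    [0,0,0.04],
    [0,0,0.04],
    [0,0,0.02],
    [0,0,0.009],
    [0,0,0],
  ],
  delta_rot=[
    [-0.4,0,0],
    [0,0,0],
    [0,0,0],
    [0,0,0],
    [0,0,0],
    [0,0,0],
    [0,0,0],
  ],
)

```text
t: 15.8
eef_pos: [588.9, 176.9, 49.7]
ee_rot: [[-0.565, 0.825, 0.007], [0.825, 0.565, -0.001], [-0.005, 0.005, -1.0]]
force: [-0.1, 0.2, -1.0]
grip_width: 61.0
grasp_force: 65.9
```

```bash
python3 - <<'E'
from h import *
s=sense();print(s["t"],s["eef_pos"],s["ee_rot"][:,2],s["grip_width"],s["force"],tobox(s["eef_pos"]),tobox((377.5,-276,0)))
E
```

```text
15.8 [588.95 176.91  49.71] [ 0.01 -0.   -1.  ] 60.997934096612035 [-0.13  0.21 -1.04] [-12.68 -81.2   49.71] [-442.14 -336.94    0.  ]
```

>>> send_rows(
  fingers=[-1,-1,1,1,1,1,1,1,1],
  dp=[
    [0,0,0.004],
    [0,0,0],
    [0,0,0],
    [0,0,0],
    [0,0,0],
    [0,0,-0.03],
    [0,0,-0.05],
    [0,0,-0.05],
    [0,0,-0.05],
  ],
  delta_rot=[
    [0,0,0],
    [0,0,0],
    [0,0,0],
    [0,0,0],
    [0,0,0],
    [0,0,0],
    [0,0,0],
    [0,0,0],
    [0,0,0],
  ],
)

```text
t: 16.92
eef_pos: [587.4, 177.3, 227.0]
ee_rot: [[-0.565, 0.825, 0.006], [0.825, 0.565, -0.001], [-0.004, 0.004, -1.0]]
force: [0.5, -0.0, 0.5]
grip_width: 85.3
grasp_force: 0.0
```

>>> send_rows(
  fingers=[1,1,1,1,1,1,1,1,1,1],
  dp=[
    [-0.026,-0.044,0],
    [-0.029,-0.049,0],
    [-0.029,-0.049,0],
    [-0.029,-0.049,0],
    [-0.029,-0.049,0],
    [-0.029,-0.049,0],
    [-0.029,-0.049,0],
    [-0.029,-0.049,0.01],
    [-0.026,-0.042,0.01],
    [0,0,0],
  ],
  delta_rot=[
    [0,0,0],
    [0,0,0],
    [0,0,0],
    [0,0,0],
    [0,0,0],
    [0,0,0],
    [0,0,0],
    [0,0,0],
    [0,0,0],
    [0,0,0],
  ],
)

```text
t: 18.18
eef_pos: [375.4, -278.5, 204.4]
ee_rot: [[-0.559, 0.829, 0.005], [0.829, 0.559, -0.002], [-0.005, 0.003, -1.0]]
force: [0.5, -0.1, 0.2]
grip_width: 85.5
grasp_force: 0.0
```

```bash
python3 - <<'E'
from h import *
s=sense();im=capture("wrist")
print(s["t"],s["eef_pos"],s["ee_rot"][:,2]*1000,s["qpos"])
for c,st,l in blobs(im,(3,190,80),(14,255,255),200):print("w",c,st,onz("wrist",c,76,s)[0])
a=capture("top")
for c,st,l in blobs(a,(3,190,80),(14,255,255)):p=onz("top",c,76)[0];print("t",c,st,p,tobox(p))
print(go((377.5,-275.5,36),s)*1000)
cv2.imwrite("pics/w9.png",im[...,::-1]);cv2.imwrite("pics/t9.png",a[...,::-1])
E
```

```text
18.175 [ 375.36 -278.51  204.4 ] [   5.1    -2.08 -999.98] [ 0.09  0.19  0.54  2.09 -0.13  0.88  1.3 ]
w [331.33 235.83] [ 296  200   72   72 4075] [ 377.99 -274.8    76.  ]
w [311.49 382.42] [ 281  353   62   59 2893] [ 444.5  -406.56   76.  ]
t [228.92 225.49] [220 216  19  20 292] [591.   176.37  76.  ] [-11.29 -82.8   76.  ]
[  2.07   2.95 168.41]
```

>>> send_rows(
  fingers=[1,1,1,1,1,1,-1,-1,-1,-1],
  dp=[
    [0.002,0.003,0.03],
    [0,0,0.045],
    [0,0,0.045],
    [0,0,0.03],
    [0,0,0.018],
    [0,0,0],
    [0,0,0],
    [0,0,0],
    [0,0,0],
    [0,0,0],
  ],
  delta_rot=[
    [0,0,0],
    [0,0,0],
    [0,0,0],
    [0,0,0],
    [0,0,0],
    [0,0,0],
    [0,0,0],
    [0,0,0],
    [0,0,0],
    [0,0,0],
  ],
)

```text
t: 19.52
eef_pos: [380.9, -272.4, 38.0]
ee_rot: [[-0.565, 0.825, 0.008], [0.825, 0.565, -0.002], [-0.006, 0.006, -1.0]]
force: [-2.0, 0.1, 6.7]
grip_width: 60.7
grasp_force: 64.4
```

>>> send_rows(
  fingers=[-1,-1,-1,-1,-1,-1],
  dp=[
    [0,0,-0.03],
    [0,0,-0.045],
    [0,0,-0.05],
    [0,0,-0.05],
    [0,0,-0.02],
    [0,0,0],
  ],
  delta_rot=[
    [0,0,0],
    [0,0,0],
    [0,0,0],
    [0,0,0],
    [0,0,0],
    [0,0,0],
  ],
)

```text
t: 20.27
eef_pos: [380.0, -272.1, 233.5]
ee_rot: [[-0.565, 0.825, 0.011], [0.825, 0.565, -0.002], [-0.008, 0.008, -1.0]]
force: [-0.2, 0.7, -1.8]
grip_width: 60.8
grasp_force: 65.8
```

```bash
python3 - <<'E'
from h import *
s=sense();print(s["t"],s["eef_pos"],s["ee_rot"]*1000,s["grip_width"],s["force"],tobox(s["eef_pos"]))
print(go(tow((-12,-1,232)),s)*1000)
E
```

```text
20.275 [ 379.96 -272.07  233.46] [[-565.45  824.71   11.03]
 [ 824.75  565.5    -2.  ]
 [  -7.89    7.97 -999.94]] 60.82058769387804 [-0.23  0.74 -1.84] [-437.9  -335.07  233.46]
[332.33 427.26   2.24]
```

>>> send_rows(
  fingers=[-1,-1,-1,-1,-1,-1,-1,-1,-1,-1],
  dp=[
    [0.02,0.026,0],
    [0.036,0.046,0],
    [0.038,0.049,0],
    [0.038,0.049,0],
    [0.038,0.049,0],
    [0.038,0.049,0],
    [0.038,0.049,0],
    [0.036,0.046,0],
    [0.03,0.038,0],
    [0.02,0.026,0],
  ],
  delta_rot=[
    [0.4,0,0],
    [0,0,0],
    [0,0,0],
    [0,0,0],
    [0,0,0],
    [0,0,0],
    [0,0,0],
    [0,0,0],
    [0,0,0],
    [0,0,0],
  ],
)

```text
t: 21.52
eef_pos: [542.7, 245.8, 226.9]
ee_rot: [[-0.567, 0.824, -0.003], [0.824, 0.567, -0.006], [-0.003, -0.006, -1.0]]
force: [1.0, 0.3, -0.8]
grip_width: 60.8
grasp_force: 65.8
```

>>> send_rows(
  fingers=[-1,-1,-1],
  dp=[
    [0,0,0],
    [0,0,0.02],
    [0,0,0],
  ],
  delta_rot=[
    [0,0,0],
    [0,0,0],
    [0,0,0],
  ],
)

```text
t: 21.9
eef_pos: [542.0, 241.2, 206.6]
ee_rot: [[-0.564, 0.826, -0.005], [0.826, 0.564, -0.008], [-0.004, -0.008, -1.0]]
force: [-0.1, -0.2, -1.0]
grip_width: 60.6
grasp_force: 65.9
```

```bash
python3 - <<'E'
from h import *
s=sense();print(s["t"],s["eef_pos"],s["ee_rot"]*1000,s["grip_width"],s["force"],tobox(s["eef_pos"]))
print(go(tow((-12,-1,47)),s)*1000)
E
```

```text
21.9 [541.98 241.17 206.64] [[-563.91  825.82   -4.57]
 [ 825.83  563.87   -8.15]
 [  -4.15   -8.37 -999.96]] 60.602379274092456 [-0.09 -0.18 -1.03] [-15.41  -1.65 206.64]
[  1.3    4.75 159.6 ]
```

>>> send_rows(
  fingers=[-1,-1,-1,-1,-1,-1,1,1,1,1],
  dp=[
    [0.001,0.004,0.03],
    [0,0,0.045],
    [0,0,0.045],
    [0,0,0.03],
    [0,0,0.01],
    [0,0,0],
    [0,0,0],
    [0,0,0],
    [0,0,0],
    [0,0,-0.02],
  ],
  delta_rot=[
    [-0.5,0,0],
    [0,0,0],
    [0,0,0],
    [0,0,0],
    [0,0,0],
    [0,0,0],
    [0,0,0],
    [0,0,0],
    [0,0,0],
    [0,0,0],
  ],
)

```text
t: 23.15
eef_pos: [546.3, 245.5, 69.0]
ee_rot: [[-0.565, 0.825, 0.005], [0.825, 0.565, -0.002], [-0.004, 0.003, -1.0]]
force: [0.7, 0.1, 0.3]
grip_width: 85.1
grasp_force: 0.0
```

>>> send_rows(
  fingers=[1,1,1,1,1],
  dp=[
    [0,0,-0.04],
    [0,0,-0.05],
    [0,0,-0.05],
    [0,0,-0.03],
    [0,0,0],
  ],
  delta_rot=[
    [0,0,0],
    [0,0,0],
    [0,0,0],
    [0,0,0],
    [0,0,0],
  ],
)

```text
t: 23.78
eef_pos: [547.6, 246.7, 243.7]
ee_rot: [[-0.565, 0.825, 0.014], [0.825, 0.565, 0.004], [-0.005, 0.014, -1.0]]
force: [0.5, -0.3, -0.4]
grip_width: 85.5
grasp_force: 0.0
```

```bash
python3 - <<'E'
from h import *
s=sense();print(s["t"],s["eef_pos"],s["ee_rot"]*1000,tobox(s["eef_pos"]))
a=capture("side")
for c,st,l in blobs(a,(3,190,80),(14,255,255)):print("s",c,st,onz("side",c,76)[0],tobox(onz("side",c,84)[0]))
print(go((444.8,-409,230),s)*1000)
E
```

```text
23.775 [547.64 246.69 243.74] [[-564.84  825.08   14.05]
 [ 825.18  564.85    3.58]
 [  -4.98   13.62 -999.89]] [ -7.63  -0.27 243.74]
s [304.15 183.25] [287 172  40  25 504] [568.22 214.    76.  ] [-17.55 -45.97  84.  ]
s [333.91 365.85] [320 352  29  28 651] [ 446.6 -416.9   76. ] [-468.74 -495.43   84.  ]
[-482.91 -455.4     9.94]
```

>>> send_rows(
  fingers=[1,1,1,1,1,1,1,1,1,1],
  dp=[
    [-0.03,-0.03,-0.01],
    [-0.042,-0.0395,0],
    [-0.042,-0.0395,0],
    [-0.042,-0.0395,0],
    [-0.042,-0.0395,0],
    [-0.042,-0.0395,0],
    [-0.042,-0.0395,0],
    [-0.042,-0.0395,0],
    [-0.042,-0.0395,0],
    [-0.042,-0.0395,0],
  ],
  delta_rot=[
    [0.8,0,0],
    [0,0,0],
    [0,0,0],
    [0,0,0],
    [0,0,0],
    [0,0,0],
    [0,0,0],
    [0,0,0],
    [0,0,0],
    [0,0,0],
  ],
)

```text
t: 25.08
eef_pos: [457.3, -309.6, 252.9]
ee_rot: [[-0.565, 0.825, -0.005], [0.825, 0.565, -0.007], [-0.003, -0.008, -1.0]]
force: [1.0, -1.9, 0.1]
grip_width: 85.5
grasp_force: 0.0
```

>>> send_rows(
  fingers=[1,1,1,1],
  dp=[
    [-0.042,-0.0395,0],
    [-0.033,-0.0305,0],
    [0,0,0.03],
    [0,0,0],
  ],
  delta_rot=[
    [0,0,0],
    [0,0,0],
    [0,0,0],
    [0,0,0],
  ],
)

```text
t: 25.58
eef_pos: [441.0, -408.7, 221.5]
ee_rot: [[-0.564, 0.826, -0.009], [0.826, 0.564, -0.004], [0.002, -0.01, -1.0]]
force: [0.6, 0.2, 1.3]
grip_width: 85.5
grasp_force: 0.0
```

```bash
python3 - <<'E'
from h import *
s=sense();im=capture("wrist")
print(s["t"],s["eef_pos"],s["ee_rot"]*1000,s["qpos"])
for c,st,l in blobs(im,(3,190,80),(14,255,255),200):
    p=onz("wrist",c,76,s)[0];print("w",c,st,p,go((p[0],p[1],36),s)*1000)
E
```

```text
25.575 [ 441.02 -408.73  221.53] [[-564.15  825.62   -9.47]
 [ 825.67  564.14   -4.06]
 [   1.99  -10.11 -999.95]] [ 0.27  0.43  0.54  1.76 -0.24  1.03  1.5 ]
w [332.55 236.87] [ 299  204   68   67 3562] [ 445.88 -409.27   76.  ] [ -3.55   5.58 185.48]
```

>>> send_rows(
  fingers=[1,1,1,1,1,1,-1,-1,-1,-1],
  dp=[
    [-0.003,0.0035,0.03],
    [0,0,0.045],
    [0,0,0.045],
    [0,0,0.04],
    [0,0,0.025],
    [0,0,0],
    [0,0,0],
    [0,0,0],
    [0,0,0],
    [0,0,0],
  ],
  delta_rot=[
    [-0.6,0,0],
    [0,0,0],
    [0,0,0],
    [0,0,0],
    [0,0,0],
    [0,0,0],
    [0,0,0],
    [0,0,0],
    [0,0,0],
    [0,0,0],
  ],
)

```text
t: 26.88
eef_pos: [449.4, -412.3, 41.8]
ee_rot: [[-0.565, 0.825, 0.008], [0.825, 0.565, -0.005], [-0.008, 0.004, -1.0]]
force: [-0.7, 0.4, 5.5]
grip_width: 60.8
grasp_force: 65.5
```

>>> send_rows(
  fingers=[-1,-1,-1,-1,-1,-1],
  dp=[
    [0,0,-0.03],
    [0,0,-0.05],
    [0,0,-0.06],
    [0,0,-0.06],
    [0,0,-0.05],
    [0,0,0],
  ],
  delta_rot=[
    [0,0,0],
    [0,0,0],
    [0,0,0],
    [0,0,0],
    [0,0,0],
    [0,0,0],
  ],
)

```text
t: 27.62
eef_pos: [448.3, -412.3, 294.8]
ee_rot: [[-0.565, 0.825, 0.013], [0.825, 0.565, -0.007], [-0.013, 0.007, -1.0]]
force: [-0.0, -0.1, -3.1]
grip_width: 60.6
grasp_force: 65.6
```

```bash
python3 - <<'E'
from h import *
s=sense();print(s["t"],s["eef_pos"],s["ee_rot"]*1000,s["grip_width"],s["force"],tobox(s["eef_pos"]))
print(go(tow((-12,78,260)),s)*1000)
E
```

```text
27.625 [ 448.25 -412.26  294.81] [[-564.82  825.11   12.94]
 [ 825.11  564.93   -7.22]
 [ -13.26    6.6  -999.89]] 60.56853902336858 [-0.01 -0.12 -3.06] [-460.22 -489.41  294.81]
[566.3  449.94  30.27]
```

>>> send_rows(
  fingers=[-1,-1,-1,-1,-1,-1,-1,-1,-1,-1],
  dp=[
    [0.02,0.016,0],
    [0.036,0.028,0],
    [0.044,0.035,0],
    [0.044,0.035,0],
    [0.044,0.035,0],
    [0.044,0.035,0],
    [0.044,0.035,0],
    [0.044,0.035,0],
    [0.044,0.035,0],
    [0.044,0.035,0],
  ],
  delta_rot=[
    [0.4,0.8,0],
    [0,0,0],
    [0,0,0],
    [0,0,0],
    [0,0,0],
    [0,0,0],
    [0,0,0],
    [0,0,0],
    [0,0,0],
    [0,0,0],
  ],
)

```text
t: 28.88
eef_pos: [482.7, 110.7, 291.0]
ee_rot: [[-0.565, 0.825, -0.01], [0.825, 0.565, 0.005], [0.01, -0.006, -1.0]]
force: [1.7, -0.6, -1.7]
grip_width: 60.3
grasp_force: 65.6
```

>>> send_rows(
  fingers=[-1,-1,-1,-1,-1,-1,-1],
  dp=[
    [0.044,0.035,0],
    [0.044,0.035,0],
    [0.044,0.035,0],
    [0.03,0.024,0],
    [0.012,0.01,0.01],
    [0,0,0.03],
    [0,0,0],
  ],
  delta_rot=[
    [0,0,0],
    [0,0,0],
    [0,0,0],
    [0,0,0],
    [0,0,0],
    [0,0,0],
    [0,0,0],
  ],
)

```text
t: 29.75
eef_pos: [498.1, 328.8, 249.4]
ee_rot: [[-0.564, 0.826, -0.015], [0.826, 0.564, 0.0], [0.008, -0.012, -1.0]]
force: [0.0, -2.1, -0.8]
grip_width: 60.4
grasp_force: 65.7
```

```bash
python3 - <<'E'
from h import *
s=sense();print(s["t"],s["eef_pos"],s["ee_rot"]*1000,s["grip_width"],s["force"],tobox(s["eef_pos"]))
print(go(tow((-12,78,51)),s)*1000)
E
```

```text
29.75 [498.14 328.82 249.43] [[-563.77  825.8   -14.52]
 [ 825.89  563.83    0.33]
 [   8.45  -11.8  -999.89]] 60.35388297185732 [ 0.03 -2.15 -0.83] [ -2.41  95.49 249.43]
[-19.15  -7.29 198.37]
```

>>> send_rows(
  fingers=[-1,-1,-1,-1,-1],
  dp=[
    [-0.0165,-0.0096,0],
    [0,0,0.03],
    [0,0,0.04],
    [0,0,0],
    [0,0,0],
  ],
  delta_rot=[
    [-0.7,-0.5,0],
    [0,0,0],
    [0,0,0],
    [0,0,0],
    [0,0,0],
  ],
)

```text
t: 30.38
eef_pos: [502.9, 312.3, 184.9]
ee_rot: [[-0.564, 0.826, 0.009], [0.826, 0.564, 0.007], [0.0, 0.011, -1.0]]
force: [-0.1, 0.4, -0.6]
grip_width: 60.8
grasp_force: 65.8
```

```bash
python3 - <<'E'
from h import *
s=sense();print(s["t"],s["eef_pos"],s["ee_rot"]*1000,s["grip_width"],s["force"],tobox(s["eef_pos"]))
print(go(tow((-12,79,51)),s)*1000)
E
```

```text
30.375 [502.93 312.33 184.88] [[-563.98  825.74    8.87]
 [ 825.79  563.95    6.54]
 [   0.39   11.01 -999.94]] 60.80804278327805 [-0.06  0.35 -0.57] [ -7.71  79.15 184.88]
[ -0.19  -5.76 133.83]
```

>>> send_rows(
  fingers=[-1,-1,-1,-1,-1,-1,1,1,1,1],
  dp=[
    [0,-0.004,0.03],
    [0,0,0.04],
    [0,0,0.035],
    [0,0,0.02],
    [0,0,0.008],
    [0,0,0],
    [0,0,0],
    [0,0,0],
    [0,0,0],
    [0,0,-0.02],
  ],
  delta_rot=[
    [0.4,0,0],
    [0,0,0],
    [0,0,0],
    [0,0,0],
    [0,0,0],
    [0,0,0],
    [0,0,0],
    [0,0,0],
    [0,0,0],
    [0,0,0],
  ],
)

```text
t: 31.62
eef_pos: [497.5, 310.1, 69.3]
ee_rot: [[-0.565, 0.825, -0.002], [0.825, 0.565, -0.001], [0.001, -0.002, -1.0]]
force: [0.8, -0.5, -0.1]
grip_width: 85.7
grasp_force: 0.0
```

>>> send_rows(
  fingers=[1,1,1,1,1,1],
  dp=[
    [0,0,-0.04],
    [0,0,-0.05],
    [0,0,-0.05],
    [0,0,-0.05],
    [-0.05,0,-0.05],
    [-0.03,0,0],
  ],
  delta_rot=[
    [0,0,0],
    [0,0,0],
    [0,0,0],
    [0,0,0],
    [0,0,0],
    [0,0,0],
  ],
)

```text
t: 32.38
eef_pos: [543.1, 248.4, 310.2]
ee_rot: [[-0.564, 0.826, 0.009], [0.826, 0.564, 0.006], [-0.001, 0.011, -1.0]]
force: [-0.4, 0.6, -0.6]
grip_width: 85.8
grasp_force: 0.0
```

```bash
python3 - <<'E'
from h import *
s=sense();print(s["t"],s["eef_pos"],s["ee_rot"]*1000,tobox(s["eef_pos"]))
im=capture("wrist");a=capture("top")
for c,st,l in blobs(im,(3,190,80),(14,255,255),200):p=onz("wrist",c,84,s)[0];print("w",c,st,tobox(p))
cv2.imwrite("pics/w10.png",np.hstack([cv2.resize(im,(400,300)),cv2.resize(a[130:330,120:420],(400,267),interpolation=cv2.INTER_CUBIC)[np.r_[0:267,[0]*33]]])[...,::-1])
cv2.imwrite("pics/t10full.png",a[...,::-1])
E
```

```text
32.375 [543.08 248.35 310.19] [[-564.13  825.63    9.34]
 [ 825.69  564.1     5.6 ]
 [  -0.65   10.87 -999.94]] [-10.47   3.67 310.19]
w [324.   138.68] [ 295  109   59   61 2773] [-11.06  83.38  84.  ]
w [327.19 219.23] [ 301  192   54   55 2310] [-7.49 -2.13 84.  ]
w [323.94 283.81] [ 299  259   51   50 1984] [-11.1  -80.19  84.  ]
```

View pics/w10.png

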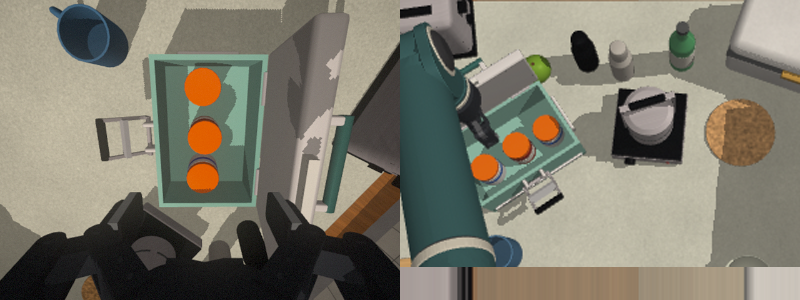

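All three packs stand upright in the box in a row, with orange tops at crop (203,87), (205,138) and (202,178). The lid is still upright at (300,130). I'll shut the lid by pushing the handle bar from behind with closed fingers.

>>> send_rows(
  fingers=[-1,-1,-1,-1,-1,-1,-1,-1],
  dp=[
    [0,0.01,-0.03],
    [0,0.045,0],
    [0,0.045,0],
    [0,0.045,0],
    [0,0.035,0],
    [0,0,0.05],
    [0,0,0.04],
    [0,0,0],
  ],
  delta_rot=[
    [0.5,0,0],
    [0,0,0],
    [0,0,0],
    [0,0,0],
    [0,0,0],
    [0,0,0],
    [0,0,0],
    [0,0,0],
  ],
)

```text
t: 33.48
eef_pos: [685.5, 350.6, 238.6]
ee_rot: [[-0.566, 0.825, -0.014], [0.825, 0.566, -0.007], [0.002, -0.016, -1.0]]
force: [0.2, 0.7, 0.1]
grip_width: 0.2
grasp_force: 0.0
```

```bash
python3 - <<'E'
from h import *
s=sense();print(s["t"],s["eef_pos"],s["ee_rot"][:,2]*1000,tobox(s["eef_pos"]),s["force"],s["qpos"])
pos=tobox(s["eef_pos"])[[0,2]]
for th in np.linspace(1.35,0,20):
    b=lidrow(th,0);p=np.array([b[0]+20,max(b[1]-10,0)]);d=p-pos;pos=p;print(round(th,2),p,"dy %.4f dz %.4f"%(d[0]/1000,-d[1]/1000))
E
```

```text
33.475 [685.48 350.55 238.57] [ -14.38   -7.14 -999.87] [164.75   8.16 238.57] [0.23 0.69 0.07] [-0.61  0.68  0.17  1.24 -0.11  1.25  0.16]
1.35 [144.09 230.76] dy -0.0207 dz 0.0078
1.28 [134.37 232.84] dy -0.0097 dz -0.0021
1.21 [124.52 234.22] dy -0.0098 dz -0.0014
1.14 [114.6 234.9] dy -0.0099 dz -0.0007
1.07 [104.66 234.88] dy -0.0099 dz 0.0000
0.99 [ 94.74 234.14] dy -0.0099 dz 0.0007
0.92 [ 84.9  232.71] dy -0.0098 dz 0.0014
0.85 [ 75.19 230.58] dy -0.0097 dz 0.0021
0.78 [ 65.65 227.77] dy -0.0095 dz 0.0028
0.71 [ 56.34 224.28] dy -0.0093 dz 0.0035
0.64 [ 47.3  220.15] dy -0.0090 dz 0.0041
0.57 [ 38.57 215.38] dy -0.0087 dz 0.0048
0.5 [ 30.2  210.01] dy -0.0084 dz 0.0054
0.43 [ 22.24 204.05] dy -0.0080 dz 0.0060
0.36 [ 14.72 197.55] dy -0.0075 dz 0.0065
0.28 [  7.68 190.52] dy -0.0070 dz 0.0070
0.21 [  1.16 183.02] dy -0.0065 dz 0.0075
0.14 [ -4.82 175.07] dy -0.0060 dz 0.0079
0.07 [-10.21 166.72] dy -0.0054 dz 0.0084
0.0 [-15. 158.] dy -0.0048 dz 0.0087
```

>>> send_rows(
  fingers=[-1,-1,-1,-1,-1,-1,-1,-1,-1,-1],
  dp=[
    [0,0,0.01],
    [0,-0.01,0],
    [0,-0.01,0],
    [0,-0.01,-0.002],
    [0,-0.01,-0.001],
    [0,-0.01,-0.001],
    [0,-0.01,0],
    [0,-0.01,0.001],
    [0,-0.01,0.001],
    [0,-0.01,0.002],
  ],
  delta_rot=[
    [-0.6,0,0],
    [0,0,0],
    [0,0,0],
    [0,0,0],
    [0,0,0],
    [0,0,0],
    [0,0,0],
    [0,0,0],
    [0,0,0],
    [0,0,0],
  ],
)

```text
t: 34.72
eef_pos: [617.0, 301.9, 241.6]
ee_rot: [[-0.565, 0.825, 0.015], [0.825, 0.565, 0.011], [0.001, 0.018, -1.0]]
force: [-1.9, 1.1, 27.3]
grip_width: 0.1
grasp_force: 10.4
```

```bash
python3 - <<'E'
from h import *
s=sense();print(s["t"],s["ee_rot"][:,2]*1000,tobox(s["eef_pos"]),s["force"])
a=capture("side");cv2.imwrite("pics/s11.png",cv2.resize(a[60:260,200:400],(600,600),interpolation=cv2.INTER_CUBIC)[...,::-1])
E
```

```text
34.725 [  14.55   10.79 -999.84] [ 80.81   6.42 241.63] [-1.88  1.15 27.33]
```

View pics/s11.png

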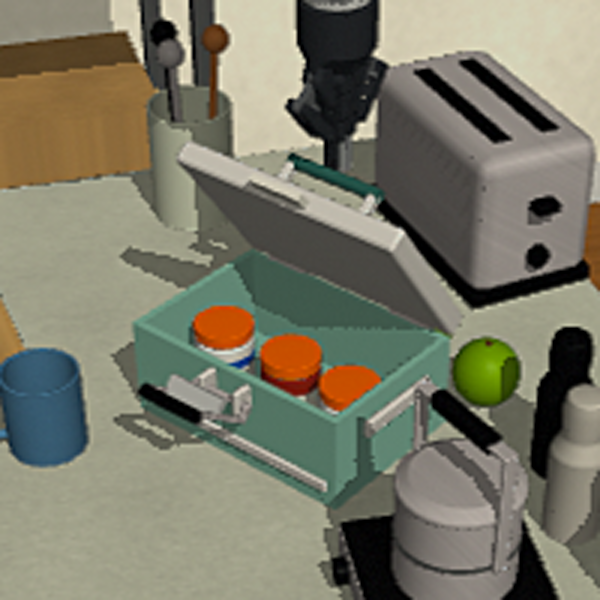

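The lid is about half shut and the packs are standing. The tip has ridden up onto the bar, so I'll back off, go lower behind it and push again.

>>> send_rows(
  fingers=[-1,-1,-1,-1,-1,-1],
  dp=[
    [0,0.01,-0.02],
    [0,0.02,0],
    [0,0,0.02],
    [0,0,0.014],
    [0,0,0],
    [0,0,0],
  ],
  delta_rot=[
    [0.5,0,0],
    [0,0,0],
    [0,0,0],
    [0,0,0],
    [0,0,0],
    [0,0,0],
  ],
)

```text
t: 35.52
eef_pos: [638.3, 316.2, 218.2]
ee_rot: [[-0.565, 0.825, -0.006], [0.825, 0.565, -0.003], [0.001, -0.006, -1.0]]
force: [0.5, 0.7, 0.3]
grip_width: 0.1
grasp_force: 0.0
```

```bash
python3 - <<'E'
from h import *
s=sense();print(s["t"],s["eef_pos"],s["ee_rot"][:,2]*1000,tobox(s["eef_pos"]),s["force"])
pos=tobox(s["eef_pos"])[[0,2]]
for th in np.linspace(.95,0,13):
    b=lidrow(th,0);p=np.array([b[0]+15,b[1]-18]);d=p-pos;pos=p;print(round(th,2),p,"dy %.4f dz %.4f"%(d[0]/1000,-d[1]/1000))
E
```

```text
35.525 [638.29 316.19 218.16] [  -5.61   -3.01 -999.98] [106.41   6.26 218.16] [0.46 0.68 0.35]
0.95 [ 83.53 225.32] dy -0.0229 dz -0.0072
0.87 [ 72.66 223.19] dy -0.0109 dz 0.0021
0.79 [ 61.99 220.21] dy -0.0107 dz 0.0030
0.71 [ 51.59 216.39] dy -0.0104 dz 0.0038
0.63 [ 41.53 211.76] dy -0.0101 dz 0.0046
0.55 [ 31.86 206.35] dy -0.0097 dz 0.0054
0.48 [ 22.65 200.19] dy -0.0092 dz 0.0062
0.4 [ 13.96 193.33] dy -0.0087 dz 0.0069
0.32 [  5.83 185.79] dy -0.0081 dz 0.0075
0.24 [ -1.67 177.64] dy -0.0075 dz 0.0082
0.16 [ -8.5  168.92] dy -0.0068 dz 0.0087
0.08 [-14.63 159.69] dy -0.0061 dz 0.0092
0.0 [-20. 150.] dy -0.0054 dz 0.0097
```

>>> send_rows(
  fingers=[-1,-1,-1,-1,-1,-1,-1,-1],
  dp=[
    [0,-0.012,-0.002],
    [0,-0.012,-0.002],
    [0,-0.011,0],
    [0,-0.011,0.002],
    [0,-0.01,0.004],
    [0,-0.01,0.0045],
    [0,-0.0095,0.0055],
    [0,-0.009,0.006],
  ],
  delta_rot=[
    [0,0,0],
    [0,0,0],
    [0,0,0],
    [0,0,0],
    [0,0,0],
    [0,0,0],
    [0,0,0],
    [0,0,0],
  ],
)

```text
t: 36.52
eef_pos: [568.0, 268.3, 200.2]
ee_rot: [[-0.565, 0.825, -0.006], [0.825, 0.565, -0.003], [0.001, -0.006, -1.0]]
force: [0.9, 0.2, -0.6]
grip_width: 0.1
grasp_force: 0.7
```

```bash
python3 - <<'E'
from h import *
s=sense();print(s["t"],s["ee_rot"][:,2]*1000,tobox(s["eef_pos"]),s["force"])
E
```

```text
36.525 [  -5.65   -2.95 -999.98] [ 21.34   6.12 200.21] [ 0.93  0.18 -0.59]
```

>>> send_rows(
  fingers=[-1,-1,-1,-1,-1,-1,-1],
  dp=[
    [0,-0.009,0.007],
    [0,-0.008,0.0075],
    [0,-0.0075,0.008],
    [0,-0.007,0.0085],
    [0,-0.006,0.009],
    [0,-0.005,0.008],
    [0,0,0],
  ],
  delta_rot=[
    [0,0,0],
    [0,0,0],
    [0,0,0],
    [0,0,0],
    [0,0,0],
    [0,0,0],
    [0,0,0],
  ],
)

```text
t: 37.4
eef_pos: [536.3, 246.5, 154.0]
ee_rot: [[-0.565, 0.825, 0.002], [0.825, 0.565, 0.001], [-0.0, 0.003, -1.0]]
force: [9.0, 5.0, -1.7]
grip_width: -0.1
grasp_force: 5.1
```

```bash
python3 - <<'E'
from h import *
s=sense();print(s["t"],s["ee_rot"][:,2]*1000,tobox(s["eef_pos"]),s["force"])
a=capture("side")
cv2.imwrite("pics/s12.png",cv2.resize(a[60:260,200:400],(600,600),interpolation=cv2.INTER_CUBIC)[...,::-1])
K=[proj("side",tow((-92,-132,130+182*np.sin(t)+0)) ) for t in(0,.1,.2)];print(K)
for c,st,l in blobs(a,(75,150,20),(95,255,140),40):print(c,st)
E
```

```text
37.4 [    2.25     1.45 -1000.  ] [-17.16   5.97 154.04] [ 8.96  5.04 -1.68]
[array([311.1 , 193.63]), array([311.13, 188.22]), array([311.15, 182.77])]
[221.16  22.8 ] [187   0  69  47 106]
[286.68 454.  ] [ 242  422   89   58 4275]
```

>>> send_rows(
  fingers=[-1,-1,-1,-1,-1,-1,-1,-1],
  dp=[
    [0,0.003,-0.03],
    [0,0,-0.02],
    [0,-0.06,0],
    [0,0,0.035],
    [0,0,0.025],
    [0,0,0.01],
    [0,0,0.008],
    [0,0,0],
  ],
  delta_rot=[
    [0,0,0],
    [0,0,0],
    [0,0,0],
    [0,0,0],
    [0,0,0],
    [0,0,0],
    [0,0,0],
    [0,0,0],
  ],
)

```text
t: 38.45
eef_pos: [485.0, 211.5, 129.9]
ee_rot: [[-0.565, 0.825, -0.009], [0.825, 0.565, -0.003], [0.002, -0.009, -1.0]]
force: [-16.4, -8.0, 43.5]
grip_width: 0.1
grasp_force: 21.1
```

```bash
python3 - <<'E'
from h import *
s=sense();print(s["t"],s["ee_rot"][:,2]*1000,tobox(s["eef_pos"]),s["force"])
E
```

```text
38.45 [  -9.13   -3.32 -999.95] [-79.21   5.84 129.95] [-16.44  -7.97  43.49]
```

The lid top is at z = 130 mm, so it is shut. Now the latch, pushed home from outside.

```bash
python3 - <<'E'
from h import *
pos=np.array([-195,102.]);
for f in np.linspace(.9,-.05,11):
    a=.222+f;p=np.array([-103-75*np.sin(a)-17,85+75*np.cos(a)-14]);d=p-pos;pos=p;print(round(f,2),p,"dy %.4f dz %.4f"%(d[0]/1000,-d[1]/1000))
E
```

```text
0.9 [-187.57  103.54] dy 0.0074 dz -0.0015
0.8 [-184.18  109.8 ] dy 0.0034 dz -0.0063
0.71 [-180.21  115.72] dy 0.0040 dz -0.0059
0.62 [-175.7   121.23] dy 0.0045 dz -0.0055
0.52 [-170.68  126.28] dy 0.0050 dz -0.0051
0.43 [-165.21  130.84] dy 0.0055 dz -0.0046
0.33 [-159.33  134.86] dy 0.0059 dz -0.0040
0.24 [-153.09  138.3 ] dy 0.0062 dz -0.0034
0.14 [-146.56  141.14] dy 0.0065 dz -0.0028
0.05 [-139.79  143.34] dy 0.0068 dz -0.0022
-0.05 [-132.84  144.89] dy 0.0070 dz -0.0016
```

>>> send_rows(
  fingers=[-1,-1,-1,-1,-1,-1,-1,-1],
  dp=[
    [0,0,-0.03],
    [0,0,-0.02],
    [-0.004,-0.06,0],
    [0,-0.057,0],
    [0,0,0.04],
    [0,0,0.035],
    [0,0,0],
    [0,0,0],
  ],
  delta_rot=[
    [-0.4,0,0],
    [0,0,0],
    [0,0,0],
    [0,0,0],
    [0,0,0],
    [0,0,0],
    [0,0,0],
    [0,0,0],
  ],
)

```text
t: 39.45
eef_pos: [392.0, 142.9, 100.8]
ee_rot: [[-0.565, 0.825, -0.0], [0.825, 0.565, 0.001], [0.001, 0.0, -1.0]]
force: [-1.9, -0.8, -1.4]
grip_width: -0.3
grasp_force: 1.0
```

```bash
python3 - <<'E'
from h import *
s=sense();print(s["t"],s["ee_rot"][:,2]*1000,tobox(s["eef_pos"]),s["force"],s["qpos"])
E
```

```text
39.45 [   -0.3      0.82 -1000.  ] [-194.67    1.36  100.79] [-1.86 -0.78 -1.38] [-0.57  0.29  0.16  2.26 -0.08  0.6   0.25]
```

>>> send_rows(
  fingers=[-1,-1,-1,-1,-1,-1,-1,-1,-1,-1],
  dp=[
    [0,0.0075,-0.003],
    [0,0.0035,-0.0065],
    [0,0.004,-0.006],
    [0,0.0045,-0.0055],
    [0,0.005,-0.005],
    [0,0.0055,-0.0045],
    [0,0.006,-0.004],
    [0,0.006,-0.0035],
    [0,0.0065,-0.003],
    [0,0.007,-0.002],
  ],
  delta_rot=[
    [0,0,0],
    [0,0,0],
    [0,0,0],
    [0,0,0],
    [0,0,0],
    [0,0,0],
    [0,0,0],
    [0,0,0],
    [0,0,0],
    [0,0,0],
  ],
)

```text
t: 40.7
eef_pos: [436.0, 172.7, 144.7]
ee_rot: [[-0.565, 0.825, -0.004], [0.825, 0.565, -0.001], [0.001, -0.004, -1.0]]
force: [-15.3, -11.1, 12.0]
grip_width: 0.2
grasp_force: 9.3
```

>>> send_rows(
  fingers=[-1,-1,-1],
  dp=[
    [0,0.004,-0.001],
    [0,0.002,0],
    [0,0,0],
  ],
  delta_rot=[
    [0,0,0],
    [0,0,0],
    [0,0,0],
  ],
)

```text
t: 41.08
eef_pos: [436.2, 172.8, 144.6]
ee_rot: [[-0.564, 0.826, -0.015], [0.826, 0.564, -0.007], [0.003, -0.017, -1.0]]
force: [-22.3, -15.2, 24.1]
grip_width: -0.1
grasp_force: 13.9
```

```bash
python3 - <<'E'
from h import *
s=sense();print(s["t"],s["ee_rot"][:,2]*1000,tobox(s["eef_pos"]),s["force"],s["torque"])
E
```

```text
41.075 [ -15.24   -7.02 -999.86] [-141.38    1.25  144.63] [-22.3  -15.23  24.12] [-3.06  4.47  0.07]
```

>>> send_rows(
  fingers=[-1,-1,-1,-1,0.2,0.2,0.2],
  dp=[
    [0,-0.012,0],
    [0,0,-0.03],
    [0,0,-0.05],
    [0,0,-0.05],
    [0,0.03,-0.02],
    [0,0.03,0],
    [0,0,0],
  ],
  delta_rot=[
    [0,0,0],
    [0,0,0],
    [0,0,0],
    [0,0,0],
    [0,0,0],
    [0,0,0],
    [0,0,0],
  ],
)

```text
t: 41.95
eef_pos: [484.0, 206.2, 295.6]
ee_rot: [[-0.566, 0.825, 0.004], [0.825, 0.566, 0.003], [0.0, 0.005, -1.0]]
force: [-0.7, 0.1, -0.9]
grip_width: 51.2
grasp_force: 0.0
```

```bash
python3 - <<'E'
from h import *
s=sense();print(s["t"],s["eef_pos"],s["ee_rot"]*1000,tobox(s["eef_pos"]))
w=capture("wrist");a=capture("side");t=capture("top")
for f in(0,.1,.2,.3):
    q=tow((-103-75*np.sin(.222+f),0,85+75*np.cos(.222+f)));print(f,proj("wrist",q,s)*.625,(proj("side",q)-[220,120])*[3,3]+[400,0])
cv2.imwrite("pics/v13.png",np.vstack([np.hstack([cv2.resize(w,(400,300)),cv2.resize(a[120:220,220:353],(400,300),interpolation=cv2.INTER_CUBIC)]),np.hstack([cv2.resize(t[170:320,240:440],(400,300),interpolation=cv2.INTER_CUBIC),cv2.resize(a[180:340,300:513],(400,300),interpolation=cv2.INTER_CUBIC)])])[...,::-1])
cv2.imwrite("pics/w13.png",w[...,::-1]);cv2.imwrite("pics/s13.png",a[...,::-1]);cv2.imwrite("pics/t13.png",t[...,::-1])
E
```

```text
41.95 [484.03 206.23 295.64] [[-565.84  824.51    3.75]
 [ 824.51  565.84    2.8 ]
 [   0.18    4.68 -999.99]] [-82.98   2.03 295.64]
0 [177.16 148.53] [543.33 155.81]
0.1 [172.12 148.11] [538.14 161.09]
0.2 [167.39 147.57] [533.15 166.91]
0.3 [163.05 146.91] [528.41 173.22]
```

View pics/v13.png

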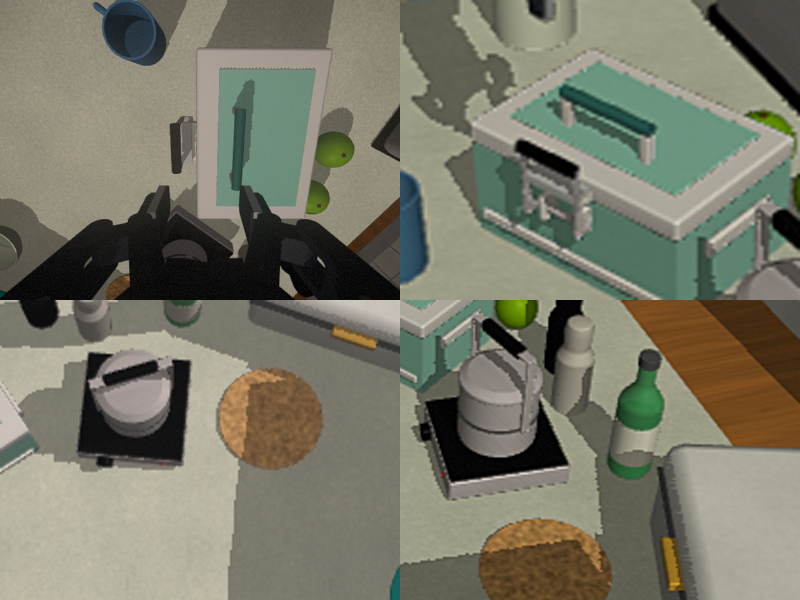

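The latch bar is at crop (547,159) in the side view and (176,147) in the wrist view, matching the home position. The carrier is still on the plate. I'll go above it and measure the handle with the wrist camera.

>>> send_rows(
  fingers=[0.2,0.2,0.2,0.2,0.2,0.2,0.2,0.2,0.2],
  dp=[
    [0,0,-0.045],
    [-0.04,-0.007,0],
    [-0.05,-0.008,0],
    [-0.05,-0.008,0],
    [-0.05,-0.009,0],
    [-0.05,-0.009,0],
    [-0.05,-0.009,0],
    [-0.006,0,0],
    [0,0,0],
  ],
  delta_rot=[
    [0,0,0],
    [0,0,0],
    [0,0,0],
    [0,0,0],
    [0,0,0],
    [0,0,0],
    [0,0,0],
    [0,0,0],
    [0,0,0],
  ],
)

```text
t: 43.22
eef_pos: [607.8, -67.9, 338.9]
ee_rot: [[-0.564, 0.826, -0.0], [0.826, 0.564, 0.002], [0.002, 0.001, -1.0]]
force: [-0.6, 1.4, 0.5]
grip_width: 51.2
grasp_force: 0.0
```

```bash
python3 - <<'E'
from h import *
s=sense();w=capture("wrist");cv2.imwrite("pics/w14.png",w[...,::-1]);np.save("w14.npy",np.vstack([s["eef_pos"],s["ee_rot"]]))
print(s["t"],s["eef_pos"],s["ee_rot"]*1000)
g=cv2.cvtColor(w,cv2.COLOR_RGB2GRAY)
m=(g<60).astype(np.uint8);n,l,st,c=cv2.connectedComponentsWithStats(m)
e=proj("wrist",(614,-66,210),s);print("exp",e)
for i in range(1,n):
    if 300<st[i,4]<30000:
        p=np.argwhere(l==i)[:,::-1].astype(np.float32);r=cv2.minAreaRect(p);print(st[i],c[i],r,onz("wrist",np.array([r[0]]),210,s)[0])
E
```

```text
43.225 [607.77 -67.9  338.88] [[ -564.29   825.57    -0.17]
 [  825.57   564.29     1.72]
 [    1.51     0.83 -1000.  ]]
exp [333.98 240.69]
[ 243  107  176  133 6360] [327.59 168.74] ((327.3274230957031, 198.4114990234375), (131.418701171875, 130.3839111328125), 41.18592834472656) [589.37 -39.87 210.  ]
[ 478  153  113   53 4531] [533.08 179.38] ((533.923828125, 179.56597900390625), (112.92657470703125, 49.01797103881836), 4.085616588592529) [716.16  64.97 210.  ]
[ 312  193   45   91 1838] [334.26 239.47] ((340.8008728027344, 240.08224487304688), (33.569583892822266, 93.27827453613281), 18.152706146240234) [618.41 -62.34 210.  ]
```

View pics/w14.png

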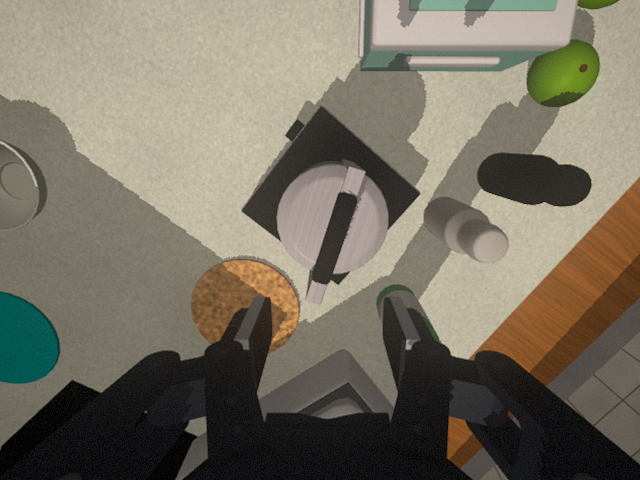

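The wrist view shows the carrier's bar from (346,193) to (320,283), centre about (334,237), turned 16° from the tool's x. That puts the grip at about (612,-63). I'll turn, centre and go down.

>>> send_rows(
  fingers=[0.2,0.2,0.2,0.2,0.2,0.2],
  dp=[
    [0,0,0],
    [0,0,0],
    [0.003,0.0055,0.03],
    [0,0,0.04],
    [0,0,0],
    [0,0,0],
  ],
  delta_rot=[
    [0,0,8],
    [0,0,8],
    [0,0,0],
    [0,0,0],
    [0,0,0],
    [0,0,0],
  ],
)

```text
t: 44.02
eef_pos: [613.1, -62.4, 270.6]
ee_rot: [[-0.317, 0.948, 0.002], [0.948, 0.317, 0.001], [0.001, 0.003, -1.0]]
force: [-0.5, 0.9, 0.9]
grip_width: 51.4
grasp_force: 0.0
```

```bash
python3 - <<'E'
from h import *
s=sense();w=capture("wrist")
print(s["t"],s["eef_pos"],s["ee_rot"]*1000)
g=cv2.cvtColor(w,cv2.COLOR_RGB2GRAY)
e=proj("wrist",(612,-63.5,210),s);print("exp",e)
r=g[int(e[1])-80:int(e[1])+81:10,int(e[0])-50:int(e[0])+51]
for i,q in enumerate(r):
    d=np.where(q<60)[0];print(int(e[1])-80+10*i,(d.min()+int(e[0])-50,d.max()+int(e[0])-50,len(d)) if len(d) else None)
print(go((612,-63.5,191),s)*1000)
E
```

```text
44.025 [613.12 -62.42 270.62] [[ -316.86   948.47     2.25]
 [  948.47   316.86     1.42]
 [    0.64     2.59 -1000.  ]]
exp [324.7  268.32]
188 (np.int64(274), np.int64(374), 10)
198 None
208 None
218 (np.int64(314), np.int64(339), 26)
228 (np.int64(314), np.int64(338), 25)
238 (np.int64(314), np.int64(338), 25)
248 (np.int64(314), np.int64(337), 24)
258 (np.int64(314), np.int64(337), 24)
268 (np.int64(313), np.int64(337), 25)
278 (np.int64(313), np.int64(336), 24)
288 (np.int64(313), np.int64(336), 24)
298 (np.int64(313), np.int64(361), 27)
308 (np.int64(313), np.int64(335), 23)
318 (np.int64(313), np.int64(335), 23)
328 (np.int64(316), np.int64(331), 16)
338 None
348 None
[-0.72 -1.61 79.61]
```

>>> send_rows(
  fingers=[0.2,0.2,0.2,-1,-1,-1,-1],
  dp=[
    [-0.002,-0.001,0.03],
    [0,0,0.035],
    [0,0,0.0145],
    [0,0,0],
    [0,0,0],
    [0,0,0],
    [0,0,0],
  ],
  delta_rot=[
    [0,0,0],
    [0,0,0],
    [0,0,0],
    [0,0,0],
    [0,0,0],
    [0,0,0],
    [0,0,0],
  ],
)

```text
t: 44.95
eef_pos: [613.5, -65.6, 191.3]
ee_rot: [[-0.316, 0.949, 0.004], [0.949, 0.316, 0.001], [-0.0, 0.004, -1.0]]
force: [-0.5, -0.8, 5.7]
grip_width: 15.2
grasp_force: 60.2
```

>>> send_rows(
  fingers=[-1,-1,-1,-1,-1],
  dp=[
    [0,0,-0.01],
    [0,0,-0.02],
    [0,0,-0.03],
    [0,0,0],
    [0,0,0],
  ],
  delta_rot=[
    [0,0,0],
    [0,0,0],
    [0,0,0],
    [0,0,0],
    [0,0,0],
  ],
)

```text
t: 45.58
eef_pos: [611.1, -65.1, 247.9]
ee_rot: [[-0.316, 0.949, -0.003], [0.949, 0.316, 0.001], [0.002, -0.002, -1.0]]
force: [1.2, 0.7, -7.4]
grip_width: 15.1
grasp_force: 58.6
```

```bash
python3 - <<'E'
from h import *
s=sense();print(s["t"],s["eef_pos"],s["ee_rot"]*1000,s["grip_width"],s["force"],s["torque"])
print(go((599,-285,s["eef_pos"][2]),s)*1000)
E
```

```text
45.575 [611.05 -65.08 247.93] [[ -315.79   948.83    -2.58]
 [  948.83   315.79     1.45]
 [    2.19    -1.99 -1000.  ]] 15.078270218654714 [ 1.16  0.65 -7.38] [-0.    0.03 -0.02]
[-204.86  -80.89   -0.29]
```

>>> send_rows(
  fingers=[-1,-1,-1,-1,-1,-1,-1,-1,-1,-1],
  dp=[
    [-0.01,-0.004,0],
    [-0.024,-0.0095,0],
    [-0.03,-0.012,0],
    [-0.035,-0.0135,0],
    [-0.035,-0.0135,0],
    [-0.03,-0.012,0],
    [-0.024,-0.0095,0],
    [-0.014,-0.006,0],
    [-0.003,-0.001,0],
    [0,0,0],
  ],
  delta_rot=[
    [0,0,0],
    [0,0,0],
    [0,0,0],
    [0,0,0],
    [0,0,0],
    [0,0,0],
    [0,0,0],
    [0,0,0],
    [0,0,0],
    [0,0,0],
  ],
)

```text
t: 46.82
eef_pos: [600.3, -284.4, 248.8]
ee_rot: [[-0.317, 0.949, -0.0], [0.949, 0.317, 0.002], [0.002, 0.001, -1.0]]
force: [0.3, -0.1, -6.1]
grip_width: 15.0
grasp_force: 58.6
```

>>> send_rows(
  fingers=[-1,-1,-1,-1],
  dp=[
    [0,0,0.02],
    [0,0,0.03],
    [0,0,0],
    [0,0,0],
  ],
  delta_rot=[
    [0,0,0],
    [0,0,0],
    [0,0,0],
    [0,0,0],
  ],
)

```text
t: 47.32
eef_pos: [600.6, -285.2, 199.5]
ee_rot: [[-0.316, 0.949, 0.001], [0.949, 0.316, 0.001], [0.001, 0.001, -1.0]]
force: [0.7, 0.0, -5.3]
grip_width: 15.2
grasp_force: 59.3
```

```bash
python3 - <<'E'
from h import *
s=sense();print(s["t"],s["eef_pos"],s["ee_rot"]*1000,s["grip_width"],s["force"],s["torque"])
print(go((599,-285,152),s)*1000)
t=capture("top");a=capture("side");cv2.imwrite("pics/t15.png",t[...,::-1]);cv2.imwrite("pics/s15.png",a[...,::-1])
E
```

```text
47.325 [ 600.57 -285.15  199.54] [[ -316.36   948.64     0.8 ]
 [  948.64   316.36     0.82]
 [    0.53     1.02 -1000.  ]] 15.21507471561691 [ 0.7   0.01 -5.3 ] [-0.06 -0.02 -0.02]
[ 0.62 -1.49 47.54]
```

>>> send_rows(
  fingers=[-1,-1,-1,-1,-1,-1],
  dp=[
    [0,-0.001,0.02],
    [0,0,0.015],
    [0,0,0.007],
    [0,0,0.004],
    [0,0,0.002],
    [0,0,0],
  ],
  delta_rot=[
    [0,0,0],
    [0,0,0],
    [0,0,0],
    [0,0,0],
    [0,0,0],
    [0,0,0],
  ],
)

```text
t: 48.18
eef_pos: [599.3, -286.0, 152.7]
ee_rot: [[-0.316, 0.949, 0.001], [0.949, 0.316, 0.001], [0.001, 0.002, -1.0]]
force: [-3.6, 1.4, 3.0]
grip_width: 14.8
grasp_force: 60.5
```

>>> send_rows(
  fingers=[-0.2,0,0.2,0.2,0.2,0.2,0.2,0.2,0.2],
  dp=[
    [0,0,0],
    [0,0,0],
    [0,0,0],
    [0,0,-0.01],
    [0,0,-0.03],
    [0,0,-0.05],
    [0,0,-0.05],
    [0,0,-0.05],
    [0,0,0],
  ],
  delta_rot=[
    [0,0,0],
    [0,0,0],
    [0,0,0],
    [0,0,0],
    [0,0,0],
    [0,0,0],
    [0,0,0],
    [0,0,0],
    [0,0,0],
  ],
)

```text
t: 49.3
eef_pos: [600.8, -287.5, 347.3]
ee_rot: [[-0.315, 0.949, 0.01], [0.949, 0.315, -0.003], [-0.005, 0.008, -1.0]]
force: [-0.1, 0.4, -0.7]
grip_width: 51.1
grasp_force: 0.0
```

>>> send_rows(
  fingers=[0.2,0.2,0.2,0.2,0.2,0.2,0.2,0.2,0.2],
  dp=[
    [0,-0.04,-0.03],
    [0,-0.04,0],
    [0,-0.04,0],
    [0,-0.04,0],
    [0,-0.03,0],
    [0,0,0],
    [0,0,0],
    [0,0,0],
    [0,0,0],
  ],
  delta_rot=[
    [0,0,0],
    [0,0,0],
    [0,0,0],
    [0,0,0],
    [0,0,0],
    [0,0,0],
    [0,0,0],
    [0,0,0],
    [0,0,0],
  ],
)

```text
t: 50.42
eef_pos: [419.5, -345.5, 370.8]
ee_rot: [[-0.317, 0.948, -0.0], [0.948, 0.317, 0.001], [0.001, 0.0, -1.0]]
force: [-0.5, 0.5, 0.4]
grip_width: 51.4
grasp_force: 0.0
```

```bash
python3 - <<'E'
from h import *
s=sense();t=capture("top");a=capture("side");w=capture("wrist");print(s["t"],s["eef_pos"],s["force"])
f=lambda i:cv2.resize(i,(400,300),interpolation=cv2.INTER_AREA)
cv2.imwrite("pics/f16.png",np.vstack([np.hstack([f(t),f(a)]),np.hstack([f(w),cv2.resize(a[210:390,280:520],(400,300))])])[...,::-1])
for q in((599,-285,118),(599,-285,6)):print(proj("top",q)*.625,proj("side",q)*.625,(proj("side",q)-[280,210])*5/3)
E
```

```text
50.425 [ 419.49 -345.45  370.75] [-0.55  0.52  0.39]
[236.91 136.96] [237.35 181.64] [166.27 134.37]
[234.33 142.74] [234.67 201.51] [159.13 187.36]
```

View pics/f16.png

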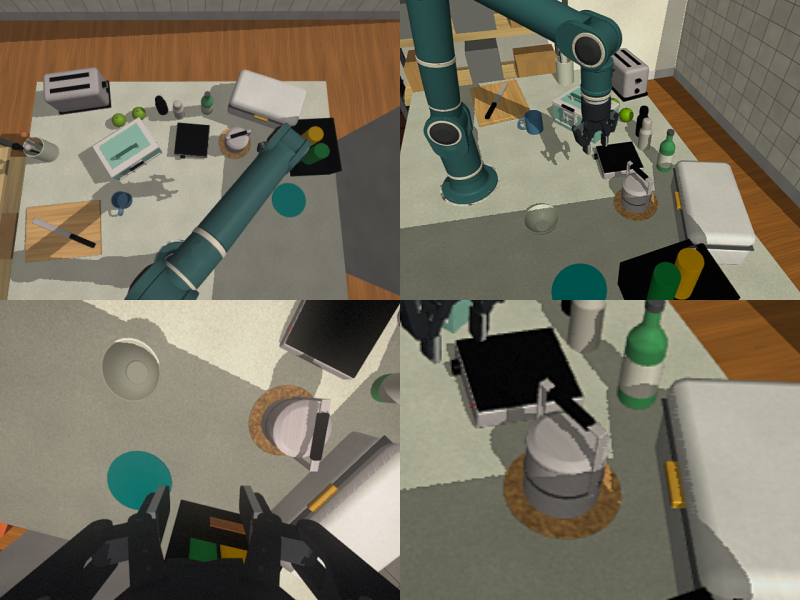

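The carrier stands centred on the cork mat, and the bystanders look unmoved. I'll check the orange patch in the corner of the wrist view before handing in.

```bash
python3 - <<'E'
from h import *
s=sense();w=capture("wrist")
print(onz("wrist",[(10,375),(30,385)],0,s),w[365:385:8,8],w[375:390:6,30])
for n in("top","side"):
    print(n,[(c,st[4]) for c,st,l in blobs(capture(n),(3,190,80),(14,255,255),60)])
E
```

```text
[[ -19.98 -834.11    0.  ]
 [  15.7  -844.99    0.  ]] [[213 103  55]
 [108  58  29]
 [152  92  42]] [[173 105  48]
 [102 100  92]
 [104  98  92]]
top []
side []
```

```bash
python3 -c "
from workcell import *
print(finish_job())"
```

```text
the job is handed in; nothing more can be done
None
```

I handed the job in at about 50 s of the 210 s allowed, but the hand-in returned no verdict, so whether it passed is unconfirmed: the three orange-lidded packs (one jar, two tins) are in the cool box, its lid is shut and latched, and the steel food carrier stands in the middle of the cork mat.

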